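Refit a relay in the lathe's sloping control box, shut the cover and lock it

ROBOT

A 7-joint arm with a two-finger parallel gripper is mounted at the origin on a cart in front of the work surface, level with it; the furniture and walls round the work are solid. World frame = base frame: x ahead of the robot, y to its left, z up, the work surface at z = 0. Lengths are in m, angles in rad, forces in N, time in s.
With the tool pointing down it reaches from about 0.425 to 0.925 m from the base axis. Payload 6.8 kg.
Tool frame: the origin (TCP) lies between the finger pads; the fingertips stand 22 mm ahead of it and the grasp point (between the pads) lies 3 mm ahead of it; z points along the fingers, y is the line along which they close (so a half turn about z gives the same grasp; the last joint's range is limited). The gripper opens to 85 mm and grips with 20 to 120 N. Pads are 22 mm wide; open, the fingers measure 114 mm over their backs; the gripper's body (76 mm by 85 mm) begins 54 mm behind the grasp point. The pads swing forward as they close: fully open they stand 13 mm farther back than shut.
Start: joints at [-1.38, 0.477, 0.022, 1.555, -0.011, 1.109, -0.083], TCP at [0.199, 0.645, 0.253] pointing down, gripper open.
Joint ranges: [-2.96, 2.96], [-0.34, 2.1], [-1.41, 1.46], [0.24, 2.44], [-1.37, 4.51], [0.17, 1.92], [-2.96, 2.96]. Speed limits (rad/s): [2.39, 2.39, 3.14, 3.14, 3.14, 3.14, 3.14].

INTERFACE

Orientations are given as a unit quaternion [w, x, y, z].
In Python, from station import bot gives the robot as it stands.
- The arm moves only by the tool servo_tool, never from a script. Its argument "motion" is a list that holds one entry, the list of rows, each a list of 5 numbers: the opening, from 0 (shut) to 1 (fully open), then the shift along the world's x, y, z each as a share of 0.04 m, from -1 to 1, then the turn about the world's z as a share of 0.12 rad, from -1 to 1. A call has 1 to 20 rows; each row shifts and turns the commanded pose from where the row before left it; what a row does not reach is not made up. A row lasts 1/10 s, in which the tool goes at most 50 mm and 8.59 degrees, less where a joint would pass 70% of its speed; a pose out of reach is approached as far as the arm can. A call with a number of a shift or a turn outside -1 to 1 is refused whole. A call with a gripper value outside its range is refused whole. The fingers move at their own pace and stop on an object; "newtons" is the grip in N (left out, the last holds). Time passes only in rows, so rows that do not move let the fingers close. It gives the time, the measured TCP pose, the force, the opening and the grip force at its end, in the units of the state.
- bot.get_obs(): the state, without advancing time (a new reading comes with each control period).
- bot.read_camera(name): name is "side" or "top" or "wrist"; returns (picture, depth): 384x512x3 uint8, red, green, blue; 384x512 float32, m along the optical axis (not along the pixel's ray), 0 where there is no reading.
- bot.get_calibration(name): a dict with "fovy" (degrees; the focal length in pixels is half the picture's height over the tangent of half this angle, whatever the lens; pixels are square), "cx", "cy" (the principal point, pixels), "k1" (the pictures are not rectified: a ray, as slopes to the right and down, at radius r is drawn at 1 + k1 r^2 times it, then the intrinsics apply), "view" (4x4, takes a point from world to camera coordinates). Camera axes: x right, y down, z forward; pixel columns grow to the right and rows downward; lengths in m; the calibration is good to about 2 mm. A picture is of the moment at which its call begins: read the wrist's pose just before it. get_calibration takes no time and is no camera call; for the wrist camera it gives the pose at the moment of the call.
- bot.hand_in(): hands the job in; it is judged then, once.
The state is a dict: "t": time; "q": joint angles; "joint_vel": joint speeds; "joint_torque": joint torques, N m; "eef_pos": TCP position; "tool_rot": TCP orientation; "contact_force": force on the tool from outside, world axes, zero at the start; "torque": the same for the moment, N m; "gripper_width": opening from 0.0 (shut) to 1.0 (fully open); "grasp_force": force on a finger pad.
Only numpy, scipy, OpenCV 4.12 (cv2) and the standard library are available. Lean on these libraries where they do the work, as an engineer would, in place of code of your own. Each camera call takes 0.05 s, during which the arm holds its last target. There are 200 camera calls.

TASK

The control box of the lathe is on the bench with its cover up and one relay missing. Plug the loose relay fully home into the empty socket between the two relays already fitted, its narrow plug block toward the hinge, swing the cover right down onto the box without slamming it, then turn the latch wing clockwise a quarter turn, as far as it goes, to lock the cover. Leave the bottle, the steel arbor and the coil spring standing where they are, and let go of everything at the end.

Things in the scene. Friction and masses are not known exactly. Their poses are not given: they have to be found in the camera images.
- console: control box, fixed: grey steel desk, 147 (x) x 230 (y) mm, upright walls, open top sloping up 30 deg from the 62 mm high front (-x, toward the robot) to the 147 mm high rear. Origin: centre of its underside, z up. Inside, a rail along y carries sockets. Two relays like the loose one are fitted for good, 66 mm either side (y) of the middle, the empty socket between
- socket_mouth (a point): centre of the empty socket's top face (block 46 x 33 mm, within 22 mm of the box's middle, 60 N to shift). Frame slopes with the box: x up the slope to the hinge, y left, z square out of the slope. Two holes 14 mm deep, 2.5 mm wider than the plug blocks, chamfered: main one at x -7, narrow one at x +13 mm, so relay x goes along socket x. Box rim is 32 mm, seated relay top 44 mm above it (z)
- relay: loose plug-in relay: pale clear case on dark base, 36 (x) x 28 (y) x 44 mm tall, under it two grey plug blocks 11 mm long: main 18 x 20 mm at x -7, narrow 6 x 10 mm at x +13 mm. 55 mm high in all, about 90 g. Origin: middle of its underside at the plug ends, z up. Stands upright on the bench left or right of the box, narrow block away from the robot, turned up to 0.9 rad either way
- relay_seat (a point): centre of the relay's shoulder, 11 mm above its origin (underside of its dark base); meets socket_mouth when fully home. Axes of the relay. In the socket, a fitted neighbour leaves at least 16 mm beside the relay in y; up and down the slope at least 40 mm is free at its 36 mm ends
- cover (a joint): angle of the cover above shut, rad: 0 on the rim, starts 1.85 to 2.08. The hinge is stiff: the cover stays where it is left and takes about 3 to 7 N at its edge to move. A grey tray 174 x 234 mm with 20 mm skirts
- cover_hinge (a point): hinge line of the cover at its middle, along the box's rear top edge. Frame turns with the cover: y along the hinge to the left, -x from hinge to free edge, z out of the outer face, which lies at z +22 mm and ends at x -172 mm. Shut, its slope is that of the socket frame; opening turns it about +y: the free edge rises and the cover stands up behind the opening, outer face away from the robot
- latch (a joint): turn of the latch wing, rad: 0 unlocked (wing along the cover's y), 1.57 locked (along the cover's x, at its stop; 1.3 and more counts). Starts 0 to 0.25. Clockwise seen from outside, about 0.06 N m, stays where it is left. Its tongue passes under a flange of the box's front wall, so turn it only with the cover shut
- latch_wing (a point): on the latch's axis, 22 mm out of the cover's outer face, 136 mm from the hinge, midway along y: where to grip. The wing is a black bar 46 mm long (y of this frame, which turns with it), 10 mm thick (x), its top 26 mm above the cover's outer face; z square out of the cover
- bottle_0: bystander: small white squeeze bottle with a blue nozzle, 45 mm diameter, 122 mm tall, standing; origin at the centre of its underside
- arbor: bystander: dark steel collet arbor, 56 mm diameter, 105 mm tall, standing, 0.7 kg; origin at the centre of its underside
- spring_1: bystander: bare steel coil spring standing on end, 47 mm diameter, 58 mm tall; origin at the centre of its underside
There are look-alikes about, which are no part of the job. What is shaped like the relay but green or pink is not meant.

How it is judged:
On the way, in this order (a step that is already met when the one before it is completed fails the run):
1. the relay is plugged fully home in the empty socket (z of relay_seat in the frame of socket_mouth below 0.003 m and x of relay_seat in the frame of socket_mouth between -0.004 and 0.004 m and y of relay_seat in the frame of socket_mouth between -0.004 and 0.004 m and angle between the z axis of relay and the z axis of socket_mouth, either way round below 0.08 rad), for 0.2 s.
2. the cover is shut, the latch not yet turned across (value of joint cover below 0.04 rad and value of joint latch below 0.9 rad), for 0.2 s.
3. the latch is turned home (value of joint latch above 1.3 rad), for 0.2 s.
At the end, for the whole second after the job is handed in: the relay sits in the socket with its shoulder within 3 mm of the socket's top face, square to it within 0.08 rad; the cover is shut (under 0.04 rad), the latch wing is turned at least 1.3 rad; bottle, arbor and spring stand upright where they were (within 30 mm); nothing is held (all of step 1 and value of joint cover below 0.04 rad and value of joint latch above 1.3 rad and linear speed of relay below 0.02 m/s and angle between each of bottle_0, arbor, spring_1's own z axis and vertical below 0.15 rad and contact force between the fingers and anything else below 0.5 N); the robot touches nothing.
It fails at once if the bottle, the arbor or the spring is knocked over or shifted by more than 30 mm (distance of any of bottle_0, arbor, spring_1 from where it was at the start of the episode above 0.03 m).
It fails at once if the cover is slammed (closing faster than 5 rad/s) (velocity of joint cover below -5 rad/s).
It also fails if it takes over 72 s, if anything falls off the work surface, if the arm or the gripper's body presses on something with over 40 N, if the wrist force passes 120 N, or if a joint passes its speed limit or range.

## Working session

There is one attempt and no reset: what is moved stays moved. The work goes in short steps, Python scripts to look and compute and a tool call to move; the robot and the scene stay as the last step left them, time stands still between calls to the robot, and variables do not carry over. Pictures are saved under pics/ and viewed, at most 10 in all, crops included, and the job is handed in when it is done.

Besides the shell and the picture viewer there is one more tool, called after "Emit:" as a command line: name --argument value ..., lists and objects as JSON in quotes. servo_tool: Moves the arm, as the interface text tells. Shift numbers are shares of 0.04 m and turn numbers shares of 0.12 rad, none past 1 either way. Its arguments: {"type":"object","properties":{"motion":{"type":"array"},"newtons":{"type":"number"}},"required":["motion"]}

```bash
mkdir -p pics
cat > h.py <<'E'
import numpy as np, cv2
from station import bot
def cal(n):
    c=bot.get_calibration(n); f=192/np.tan(np.radians(c['fovy'])/2)
    return f,c['cx'],c['cy'],c['k1'],np.array(c['view'])
def rays(n,uv,C=None):
    f,cx,cy,k1,V=C or cal(n)
    uv=np.atleast_2d(uv).astype(float)
    K=np.array([[f,0,cx],[0,f,cy],[0,0,1]])
    s=cv2.undistortPoints(uv[:,None],K,np.array([k1,0,0,0,0.]))[:,0]
    return np.c_[s,np.ones(len(s))],V
def pts(n,uv,depth,C=None):   # depth values per pixel
    s,V=rays(n,uv,C); p=s*np.asarray(depth)[:,None]
    return (p-V[:3,3])@V[:3,:3]
def plane(n,uv,z,C=None):
    s,V=rays(n,uv,C); R=V[:3,:3]; o=-R.T@V[:3,3]; d=s@R
    return o+d*((z-o[2])/d[:,2])[:,None]
def proj(n,P,C=None):
    f,cx,cy,k1,V=C or cal(n); p=np.atleast_2d(P)@V[:3,:3].T+V[:3,3]
    s=p[:,:2]/p[:,2:]; s=s*(1+k1*(s**2).sum(1,keepdims=True))
    return s*f+[cx,cy]
def snap(n,tag):
    C=cal(n); im,d=bot.read_camera(n); np.savez(f'pics/{tag}.npz',im=im,d=d,C=np.array(C,dtype=object))
    cv2.imwrite(f'pics/{tag}.png',im[:,:,::-1]); return im,d,C
def load(tag):
    z=np.load(f'pics/{tag}.npz',allow_pickle=True); return z['im'],z['d'],tuple(z['C'])
def cloud(n,d,C):
    v,u=np.mgrid[0:384,0:512]; P=pts(n,np.c_[u.ravel(),v.ravel()],d.ravel(),C).reshape(384,512,3)
    P[d==0]=np.nan; return P
E
python3 - <<'E'
from h import *
for n in('top','side','wrist'):
    im,d,C=snap(n,n+'0'); print(n,C[0],-C[4][:3,:3].T@C[4][:3,3], (d>0).mean())
a=[cv2.imread(f'pics/{n}0.png') for n in('top','side')]
print(bot.get_obs())
E
```

```text
top 414.9985357409525 [ 0.34166    -0.0761658   1.17181097] 0.9957784016927084
side 493.8969121475424 [-0.16090603 -1.12627867  0.70294238] 0.9784749348958334
wrist 270.94132045070916 [0.13378391 0.66519363 0.37315325] 0.9920399983723959
{'t': 0.15, 'q': array([-1.38013613,  0.47763512,  0.02232838,  1.55617232, -0.01149659,
        1.10930187, -0.08307366]), 'joint_vel': array([-0.00026005, -0.00372526,  0.00144685, -0.0013458 , -0.00204808,
        0.00026263, -0.00133831]), 'joint_torque': array([ 3.32242533e-03, -5.96924543e+01,  1.61019143e+00, -2.81492025e+01,
        1.26385593e-02,  6.55557771e-03, -1.90373856e-05]), 'eef_pos': array([0.19854933, 0.64471484, 0.25255396]), 'tool_rot': array([-5.77064995e-05,  1.48794256e-01,  9.88867932e-01, -6.92001428e-04]), 'contact_force': array([ 0.59368851, -0.29292071, -0.37751328]), 'torque': array([ 0.00371994,  0.01820205, -0.03242264]), 'grasp_force': 0.0, 'gripper_width': 0.998483102565284}
```

View pics/top0.png

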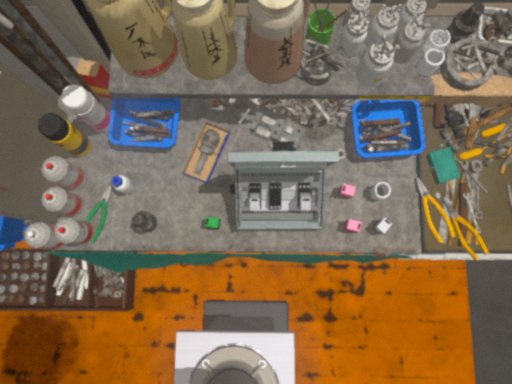

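View pics/side0.png

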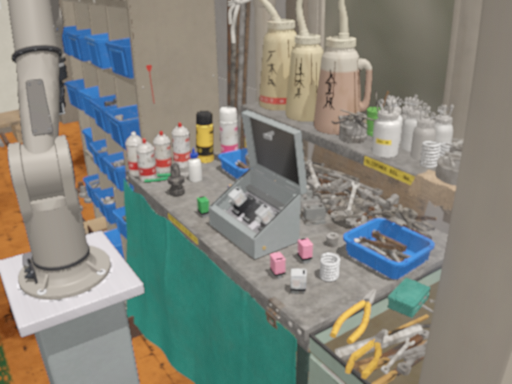

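Top view: the console is at (279,190) with its cover up behind it. Candidates for the relay are white/pale (384,226), pink (347,190), pink (354,226) and green (213,223); the white spring is at (380,189), the bottle at (120,183) and the arbor at (143,221). I choose the pale one at (384,226) and will check it in a close crop.

Run:
```python
from h import *
im,d,C=load('top0'); P=cloud('top',d,C)
ims,ds,Cs=load('side0')
a=cv2.resize(im[140:245,220:400],None,fx=4.4,fy=4.4,interpolation=cv2.INTER_CUBIC)[:,:,::-1]
b=cv2.resize(ims[250:300,270:345],None,fx=2.6,fy=2.6,interpolation=cv2.INTER_CUBIC)[:,:,::-1]
a=a[:,:790].copy(); a[0:b.shape[0],a.shape[1]-b.shape[1]:]=b
cv2.imwrite('pics/crop1.png',a)
for n,(u,v) in dict(relay=(384,226),spring=(380,189),pink1=(347,190),pink2=(354,226),sockM=(276,195),rl=(253,195),rr=(300,195),hl=(232,155),hr=(335,156),fl=(240,227),fr=(318,227),rimL=(237,200),rimR=(322,200)).items(): print(n,P[v,u].round(4))
# relay top mask: height band
m=(np.abs(P[:,:,2]-.055)<.006)&(P[:,:,1]<-.15)
m=m&(np.hypot(P[:,:,0]-P[226,384,0],P[:,:,1]-P[226,384,1])<.04)
q=P[m]; print(len(q),q.mean(0))
print(cv2.minAreaRect((q[:,:2]*1000).astype(np.float32)))
```

```text
relay [ 0.4348 -0.3969  0.0554]
spring [ 0.5446 -0.4056  0.0006]
pink1 [ 0.5314 -0.3007  0.0561]
pink2 [ 0.434  -0.3172  0.0546]
sockM [ 0.5129 -0.1074  0.0745]
rl [ 0.5076 -0.0467  0.1048]
rr [ 0.5107 -0.1699  0.0926]
hl [ 0.5592 -0.0071  0.3203]
hr [ 0.5589 -0.2242  0.32  ]
fl [ 0.4277 -0.0118  0.0591]
fr [ 0.4297 -0.2201  0.061 ]
rimL [ 0.4943 -0.0052  0.1034]
rimR [ 0.4964 -0.2259  0.1033]
135 [ 0.43881195 -0.39738613  0.0546222 ]
((439.44140625, -397.71160888671875), (26.831995010375977, 35.6571159362793), 47.5633430480957)
```

View pics/crop1.png

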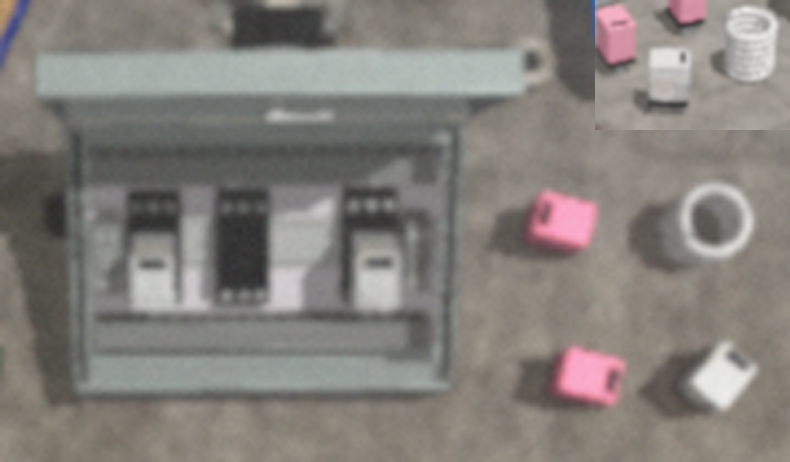

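The close crop shows the pale relay on its dark base at (384,226) in the top view. Its top mark is at the far right end, and its yaw is about -0.74. The empty socket sits nearer the left fitted relay. I'll move over the box and look with the wrist camera.

Emit:
servo_tool --motion '[[[1,0.6,-0.8,0.6,0.5],[1,0.6,-0.8,0.6,0.5],[1,0.6,-0.8,0.2,0.5],[1,0.6,-0.8,0,0.5],[1,0.6,-0.8,0,0.5],[1,0.6,-0.8,0,0],[1,0.6,-0.8,0,0],[1,0.6,-0.8,0,0],[1,0.6,-0.8,0,0],[1,0.6,-0.8,0,0],[1,0.6,-0.8,0,0],[1,-0.1,-1,0,0],[1,-0.1,-1,0,0],[1,-0.1,-1,0,0],[1,-0.1,-1,0,0],[1,-0.1,-1,0,0],[1,-0.1,-1,0,0],[1,-0.1,-1,0,0],[1,-0.1,-1,0,0],[1,-0.1,-1,0,0]]]'

```text
t: 2.15
eef_pos: [0.4261, -0.0685, 0.3093]
tool_rot: [0.0, -0.001, 1.0, 0.0]
contact_force: [0.1, -0.4, -0.7]
gripper_width: 1.001
grasp_force: 0.0
```

Emit:
servo_tool --motion '[[[1,0,-0.6,0,0],[1,0,0,0,0],[1,0,0,0,0]]]'

```text
t: 2.45
eef_pos: [0.4265, -0.0908, 0.3092]
tool_rot: [-0.0, -0.0, 1.0, 0.0]
contact_force: [0.1, 0.5, -0.5]
gripper_width: 1.0
grasp_force: 0.0
```

Run:
```python
from h import *
o=bot.get_obs(); print(o['t'],o['eef_pos'],o['tool_rot'])
im,d,C=snap('wrist','w1'); print(-C[4][:3,:3].T@C[4][:3,3], C[4][:3,:3].round(2).tolist())
cv2.imwrite('pics/w1b.png',cv2.resize(im,(768,576),interpolation=cv2.INTER_CUBIC)[:,:,::-1])
```

```text
2.45 [ 0.42654464 -0.09081882  0.30921111] [-1.16848653e-04 -5.82525035e-05  9.99999972e-01  1.99483840e-04]
[ 0.35874989 -0.09034992  0.42996719] [[-0.0, 1.0, -0.0], [0.96, 0.0, 0.27], [0.27, -0.0, -0.96]]
```

View pics/w1b.png

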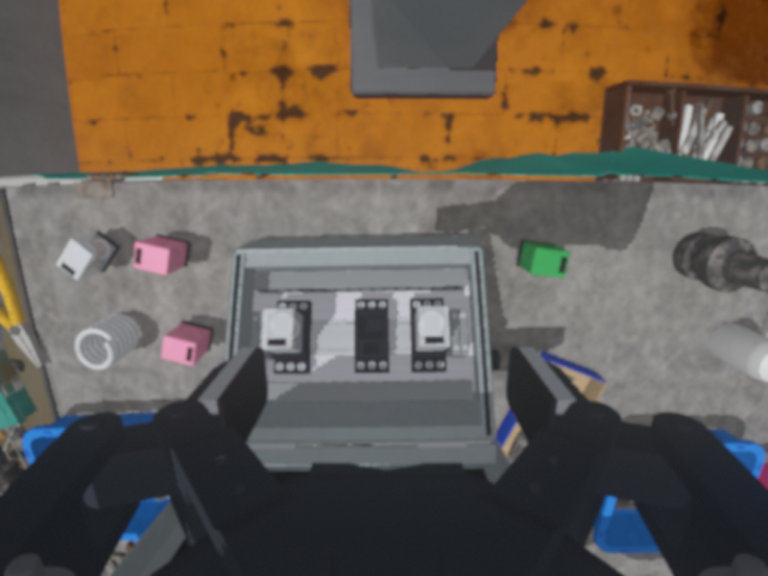

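Wrist view (768x576, robot side up, +y to the right): the empty socket is at (372,335) and the fitted relays at (285,335) and (431,335), with their marks toward the hinge. That matches the loose relay's mark at its narrow end. The loose relay is at (85,257). Next I measure the socket and box frame.

Run:
```python
from h import *
im,d,C=load('w1'); P=cloud('wrist',d,C); g=im.astype(int).max(2)
# rim: box side walls/front rim yaw from front rim edge points
S=lambda yaw:0
c,s=np.cos(np.pi/6),np.sin(np.pi/6)
R=np.array([[c,0,s],[0,1,0],[-s,0,c]])   # rows: slope axes
Q=P@R.T
# rim height: sample along side wall tops & front rim
for nm,(u,v) in dict(frontrim=(240,164),frontrimL=(290,164),frontrimR=(180,165),sideR=(157,220),sideL=(324,220)).items(): print(nm,P[v,u].round(4),Q[v,u].round(4))
# socket dark area
box=np.zeros(g.shape,bool); box[196:250,232:264]=1
m=box&(g<75); v,u=np.where(m); print('dark',u.min(),u.max(),v.min(),v.max())
print('medQ',np.nanmedian(Q[m],0))
for row in range(196,252,3):
    print(row,[tuple((Q[row,k]*1000).round(0).astype(int)[[0,1,2]]) + (g[row,k],) for k in (240,248,256)])
```

```text
frontrim [ 0.4248 -0.115   0.0587] [ 0.3972 -0.115  -0.1615]
frontrimL [ 0.4241 -0.046   0.0619] [ 0.3982 -0.046  -0.1585]
frontrimR [ 0.4261 -0.1988  0.0588] [ 0.3984 -0.1988 -0.1621]
sideR [ 0.4917 -0.2229  0.1005] [ 0.476  -0.2229 -0.1588]
sideL [ 0.4908 -0.0039  0.1016] [ 0.4758 -0.0039 -0.1574]
dark 237 258 205 247
medQ [ 0.47506386 -0.10475345 -0.19221379]
196 [(np.int64(431), np.int64(-118), np.int64(-212), np.int64(189)), (np.int64(431), np.int64(-105), np.int64(-212), np.int64(147)), (np.int64(431), np.int64(-93), np.int64(-213), np.int64(149))]
199 [(np.int64(439), np.int64(-116), np.int64(-197), np.int64(122)), (np.int64(439), np.int64(-105), np.int64(-199), np.int64(110)), (np.int64(439), np.int64(-93), np.int64(-197), np.int64(108))]
202 [(np.int64(444), np.int64(-116), np.int64(-197), np.int64(152)), (np.int64(443), np.int64(-105), np.int64(-197), np.int64(165)), (np.int64(444), np.int64(-93), np.int64(-197), np.int64(148))]
205 [(np.int64(448), np.int64(-116), np.int64(-197), np.int64(102)), (np.int64(448), np.int64(-105), np.int64(-197), np.int64(101)), (np.int64(448)
[... 2251 characters left out ...]
00), np.int64(-104), np.int64(-197), np.int64(132)), (np.int64(500), np.int64(-93), np.int64(-197), np.int64(121))]
244 [(np.int64(504), np.int64(-115), np.int64(-197), np.int64(121)), (np.int64(504), np.int64(-104), np.int64(-198), np.int64(118)), (np.int64(504), np.int64(-93), np.int64(-195), np.int64(117))]
247 [(np.int64(508), np.int64(-115), np.int64(-199), np.int64(74)), (np.int64(509), np.int64(-104), np.int64(-197), np.int64(73)), (np.int64(508), np.int64(-93), np.int64(-199), np.int64(74))]
250 [(np.int64(512), np.int64(-116), np.int64(-211), np.int64(147)), (np.int64(512), np.int64(-105), np.int64(-213), np.int64(148)), (np.int64(512), np.int64(-93), np.int64(-212), np.int64(148))]
```

Run:
```python
from h import *
im,d,C=load('w1')
cv2.imwrite('pics/w1c.png',cv2.resize(im[185:260,150:330],None,fx=4.4,fy=4.4,interpolation=cv2.INTER_CUBIC)[:,:,::-1])
```

```text
(no output)
```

View pics/w1c.png

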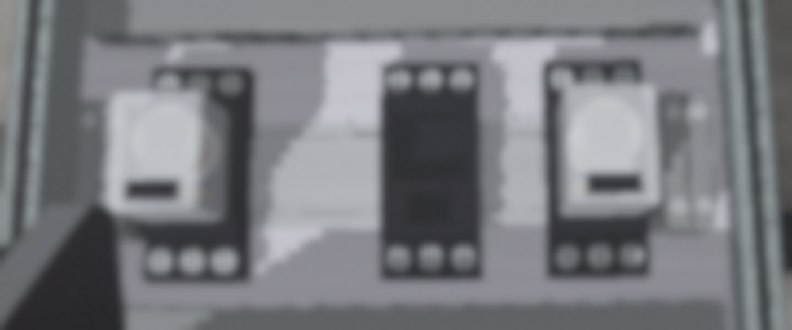

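Run:
```python
from h import *
im,d,C=load('w1'); P=cloud('wrist',d,C); g=im.astype(int).max(2)
c,s=np.cos(np.pi/6),np.sin(np.pi/6)
R=np.array([[c,0,s],[0,1,0],[-s,0,c]]); Q=P@R.T*1000
sub=np.zeros(g.shape,bool); sub[190:256,228:268]=1
top=sub&(abs(Q[:,:,2]+190.5)<3)&(g<70)
q=Q[top]; print('top z',np.median(q[:,2]),[np.percentile(q[:,0],[0.5,99.5]),np.percentile(q[:,1],[.5,99.5])])
hole=sub&(Q[:,:,2]<-199)&(g<70)&(Q[:,:,0]>452)&(Q[:,:,0]<496)
for a,b in((452,479),(479,496)):
    h=Q[hole&(Q[:,:,0]>a)&(Q[:,:,0]<b)]; print('hole',len(h),h.min(0),h.max(0))
rim=(abs(Q[:,:,2]+159)<2.5)&(P[:,:,2]<.2)
q=Q[rim&(g>90)]; q=q[(q[:,1]>-240)&(q[:,1]<10)];print(np.percentile(q,[1,99],axis=0), np.median(q[:,2]))
# edges of box block: left/right side lines of dark block vs x -> yaw
v0=[];
for row in range(209,238):
    e=np.where(top[row])[0]
    if len(e): v0.append((Q[row,e[0],0],Q[row,e[0],1],Q[row,e[-1],1]))
v0=np.array(v0); print('yaw',np.polyfit(v0[:,0],v0[:,1],1),np.polyfit(v0[:,0],v0[:,2],1), v0[:,1].mean(),v0[:,2].mean())
# relays fitted tops
for nm,a,b in(('nL',270,302),('nR',170,206)):
    m=np.zeros(g.shape,bool);m[195:245,a:b]=1;m&=(abs(Q[:,:,2]+146.5)<4); q=Q[m]; print(nm,len(q),np.median(q[:,2]),np.percentile(q[:,:2],[1,99],axis=0))
# loose relay and spring
o=np.array([.4388,-.3974]); m=(abs(P[:,:,2]-.055)<.004)&(np.hypot(P[:,:,0]-o[0],P[:,:,1]-o[1])<.035)
q=P[m]*1000; print('relay',len(q),cv2.minAreaRect(q[:,:2].astype(np.float32)),np.median(q[:,2]))
im,d,C=load('top0'); P=cloud('top',d,C)
for z,x,y,n in((.058,.5446,-.4056,'spring'),(.055,.4340,-.3172,'pink'),(.055,.5314,-.3007,'pink1')):
    m=(abs(P[:,:,2]-z)<.006)&(np.hypot(P[:,:,0]-x,P[:,:,1]-y)<.045); print(n,P[m].min(0),P[m].max(0))
m=(P[:,:,2]>.25)&(P[:,:,2]<.35)&(P[:,:,1]<.1)&(P[:,:,0]>.5); q=P[m]; print('cover',q.min(0),q.max(0))
```

```text
top z -190.40630916099784 [array([450.98301298, 496.51773745]), array([-118.69576524,  -91.31474647])]
hole 202 [ 456.42738373 -116.66355073 -206.5166779 ] [ 475.16046029  -94.29806463 -199.45574309]
hole 48 [ 482.66892124 -110.29856508 -206.30316178] [ 489.71182633 -100.03953711 -199.18339161]
[[ 398.16235738 -231.58453676 -161.41073611]
 [ 579.34317268   -2.00418157 -156.60940264]] -159.0234460460652
yaw [ 1.83194382e-02 -1.27006179e+02] [ 1.39736791e-03 -9.20022019e+01] -118.29961004434325 -91.33808327413004
nL 590 -145.9301862734732 [[456.70990822 -64.58267239]
 [490.80116102 -38.15635398]]
nR 564 -147.00765210172847 [[ 457.87346233 -195.32201072]
 [ 492.59594357 -169.85060096]]
relay 429 ((436.7654113769531, -397.59381103515625), (28.856002807617188, 35.47100067138672), 51.27508544921875) 55.43762561026863
spring [ 0.5135457  -0.41775143  0.05203811] [ 0.55775655 -0.37353015  0.06087604]
pink [ 0.42327256 -0.33666716  0.05020062] [ 0.45284204 -0.29845692  0.06030269]
pink1 [ 0.51810001 -0.32369546  0.04943672] [ 0.54891111 -0.28497153  0.06070258]
cover [ 0.54288899 -0.65157292  0.25000373] [0.96204049 0.09983337 0.34999774]
```

The socket mouth is at (0.5057, -0.105, 0.072) with box yaw about 0. The fitted relays leave about 27 mm on the left and 50 mm on the right. The relay is at (0.438, -0.3976) with yaw about -0.71 and top height 0.055, which matches the given 55 mm. I'll go above it.

Emit:
servo_tool --motion '[[[0.6,0.04,-0.96,0,-0.73],[0.6,0.04,-0.96,0,-0.73],[0.6,0.04,-0.96,0,-0.73],[0.6,0.04,-0.96,0,-0.73],[0.6,0.04,-0.96,0,-0.73],[0.6,0.04,-0.96,0,-0.73],[0.6,0.04,-0.96,-0.5,-0.73],[0.6,0.04,-0.96,-0.5,-0.73],[0.6,0,0,-1,0],[0.6,0,0,-1,0],[0.6,0,0,-1,0],[0.6,0,0,0,0],[0.6,0,0,0,0]]]'

```text
t: 3.8
eef_pos: [0.4402, -0.3973, 0.1494]
tool_rot: [-0.001, 0.342, 0.94, 0.0]
contact_force: [0.0, 0.2, 0.7]
gripper_width: 0.605
grasp_force: 0.0
```

Run:
```python
from h import *
o=bot.get_obs(); print(o['t'],o['eef_pos'],o['tool_rot'])
im,d,C=snap('wrist','w2'); P=cloud('wrist',d,C)
e=o['eef_pos']; m=(abs(P[:,:,2]-.055)<.004)&(np.hypot(P[:,:,0]-.438,P[:,:,1]+.3976)<.035)
q=P[m]*1000; print('relay',len(q),cv2.minAreaRect(q[:,:2].astype(np.float32)),np.median(q[:,2]))
m=(abs(P[:,:,2]-.055)<.005)&(np.hypot(P[:,:,0]-.434,P[:,:,1]+.3172)<.035); q=P[m]*1000
if len(q)>9: print('pink',cv2.minAreaRect(q[:,:2].astype(np.float32)))
```

```text
3.8 [ 0.44021464 -0.39725838  0.14941622] [-6.37786418e-04  3.42015579e-01  9.39694038e-01  2.28328880e-04]
relay 1316 ((436.7535400390625, -398.1080322265625), (26.84938621520996, 35.14006805419922), 49.078060150146484) 55.103533606165186
pink ((436.2382507324219, -317.6299743652344), (35.30107116699219, 27.221891403198242), 75.96891784667969)
```

Emit:
servo_tool --motion '[[[0.6,-0.08,-0.02,-0.9,-0.1],[0.6,0,0,-0.9,0],[0.6,0,0,-0.9,0],[0.6,0,0,0,0],[0.2,0,0,0,0],[0.2,0,0,0,0],[0.2,0,0,0,0],[0.2,0,0,0,0]]]' --newtons 20

```text
t: 4.65
eef_pos: [0.4379, -0.4004, 0.0442]
tool_rot: [0.002, 0.348, 0.937, -0.001]
contact_force: [0.0, 0.7, 8.8]
gripper_width: 0.327
grasp_force: 26.2
```

Emit:
servo_tool --motion '[[[0.2,-0.049,0.043,-0.03,0],[0.2,-0.049,0.043,-0.03,0],[0.2,-0.046,0.04,-0.039,0],[0.2,-0.046,0.04,-0.039,0],[0.2,-0.042,0.036,-0.046,0],[0.2,-0.042,0.036,-0.046,0],[0.2,-0.037,0.032,-0.054,0],[0.2,-0.037,0.032,-0.054,0],[0.2,0,0,0,0],[0.2,0,0,0,0]]]'

```text
t: 5.65
eef_pos: [0.4342, -0.3972, 0.0379]
tool_rot: [0.015, 0.348, 0.937, -0.005]
contact_force: [10.6, -6.3, 39.7]
gripper_width: 0.324
grasp_force: 34.9
```

Run:
```python
from h import *
for n in('wrist','side'):
    im,d,C=snap(n,n+'3')
    if n=='wrist': P=cloud(n,d,C)
    else: cs=im[225:315,230:360]
o=bot.get_obs(); e=o['eef_pos']; print(e,o['contact_force'])
a=cv2.resize(im[225:315,240:350],(550,450),interpolation=cv2.INTER_CUBIC)
b=cv2.imread('pics/wrist3.png')
cv2.imwrite('pics/t3.png',a[:,:,::-1])
# top face normal: pale points near tcp, z between .03 and .07
w,_,_=load('wrist3'); g=w.astype(int).min(2)
m=(g>110)&(np.hypot(P[:,:,0]-e[0],P[:,:,1]-e[1])<.05)&(P[:,:,2]>.02)
q=P[m]; print(len(q),q.min(0),q.max(0))
A=np.c_[q[:,:2],np.ones(len(q))]; w_=np.ones(len(q),bool)
for _ in range(10):
    x=np.linalg.lstsq(A[w_],q[w_,2],rcond=None)[0]; r=q[:,2]-A@x; w_=abs(r)<.0015
nrm=np.array([-x[0],-x[1],1]);nrm/=np.linalg.norm(nrm); print(w_.sum(),nrm,np.degrees(np.arccos(nrm[2])),np.degrees(np.arctan2(nrm[1],nrm[0])))
```

```text
[ 0.43428304 -0.39714639  0.03788732] [11.17119726 -7.9830975  39.84609026]
4925 [ 0.39230561 -0.42650202  0.02020873] [ 0.46937728 -0.36600787  0.10793638]
3753 [-0.03076313  0.02628322  0.99918108] 2.318937845113472 139.49027844051727
```

View pics/t3.png

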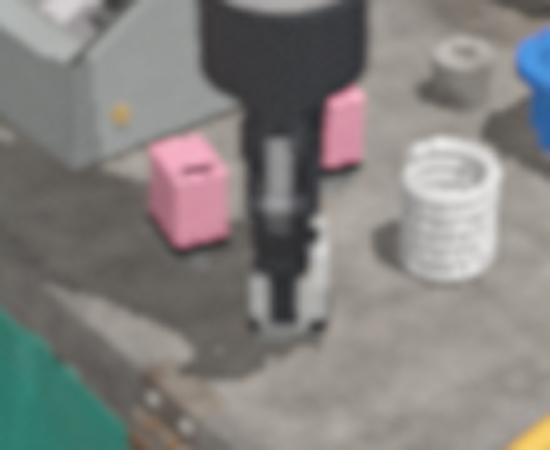

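The pads gripped too firmly to pivot: the tilt is only 2.3° and the pads slid 6 mm. I'll release, look again, then regrip only the top few millimetres with the fingertips, so the small patch lets the relay swivel.

Emit:
servo_tool --motion '[[[0.2,0.1,-0.1,0.2,0],[0.6,0.2,-0.2,0.14,0],[0.6,0,0,0,0],[0.6,0,0,0.3,0],[0.6,0,0,1,0],[0.6,0,0,1,0],[0.6,0,0,0.4,0],[0.6,0,0,0,0],[0.6,0,0,0,0]]]'

```text
t: 6.65
eef_pos: [0.4339, -0.398, 0.1488]
tool_rot: [-0.001, 0.348, 0.937, 0.0]
contact_force: [-0.4, 0.8, -0.7]
gripper_width: 0.602
grasp_force: 0.0
```

```bash
cat > top.py <<'E'
from h import *
def relaytop(tag,zlo=.051,zhi=.059):
    o=bot.get_obs(); e=o['eef_pos']
    im,d,C=snap('wrist',tag); P=cloud('wrist',d,C)
    m=(P[:,:,2]>zlo)&(P[:,:,2]<zhi)&(np.hypot(P[:,:,0]-e[0],P[:,:,1]-e[1])<.035)
    q=P[m]*1000; print(o['t'],'tcp',e.round(4),o['tool_rot'].round(3),'relay',len(q),cv2.minAreaRect(q[:,:2].astype(np.float32)),np.median(q[:,2]))
E
python3 -c "
from top import *
relaytop('w4')"
```

```text
6.65 tcp [ 0.4339 -0.398   0.1488] [-0.001  0.348  0.937  0.   ] relay 1310 ((430.6324157714844, -394.510009765625), (26.63568878173828, 34.42792510986328), 50.30892562866211) 55.11262939044655
```

Emit:
servo_tool --motion '[[[0.6,-0.082,0.088,-0.7,0.1],[0.6,0,0,-0.7,0],[0.6,0,0,-0.62,0],[0.6,0,0,0,0],[0.2,0,0,0,0],[0.2,0,0,0,0],[0.2,0,0,0,0],[0.2,0,0,0,0]]]' --newtons 20

```text
t: 7.5
eef_pos: [0.4315, -0.3955, 0.0694]
tool_rot: [0.001, 0.343, 0.939, -0.0]
contact_force: [-0.6, 0.2, -1.6]
gripper_width: 0.323
grasp_force: 24.3
```

Emit:
servo_tool --motion '[[[0.2,-0.066,0.055,-0.036,0],[0.2,-0.066,0.055,-0.036,0],[0.2,-0.062,0.051,-0.049,0],[0.2,-0.062,0.051,-0.049,0],[0.2,-0.056,0.046,-0.059,0],[0.2,-0.056,0.046,-0.059,0],[0.2,-0.048,0.04,-0.07,0],[0.2,-0.048,0.04,-0.07,0],[0.2,0,0,0,0]]]'

```text
t: 8.4
eef_pos: [0.4214, -0.3866, 0.0592]
tool_rot: [0.011, 0.343, 0.939, -0.003]
contact_force: [6.5, -0.4, 41.9]
gripper_width: 0.315
grasp_force: 41.3
```

```bash
cat > tilt.py <<'E'
from h import *
import sys
def tilt(tag):
    o=bot.get_obs(); e=o['eef_pos']; im,d,C=snap('wrist',tag); P=cloud('wrist',d,C); g=im.astype(int).min(2)
    v,u=np.mgrid[0:384,0:512]; c=proj('wrist',e,C)[0]; print('tcp px',c,e.round(4),o['contact_force'].round(1))
    m=(g>110)&(np.linalg.norm(P-e,axis=2)<.05)&(P[:,:,2]>e[2]-.03)
    n,l,st,ce=cv2.connectedComponentsWithStats(m.astype(np.uint8))
    for i in range(1,n):
        if st[i,4]<60: continue
        q=P[l==i]; c0=q.mean(0); w=np.ones(len(q),bool)
        for _ in range(8):
            x=np.linalg.lstsq(np.c_[q[w,:2],np.ones(w.sum())],q[w,2],rcond=None)[0]; r=q[:,2]-np.c_[q[:,:2],np.ones(len(q))]@x; w=abs(r)<max(.001,np.median(abs(r)))
        nn=np.array([-x[0],-x[1],1]); nn/=np.linalg.norm(nn)
        print(st[i],w.sum(),c0.round(4),'n',nn.round(3),'tilt',np.degrees(np.arccos(nn[2])).round(1),'az',np.degrees(np.arctan2(nn[1],nn[0])).round(1))
        q2=q[w]; print('  inl',q2.min(0).round(4),q2.max(0).round(4))
if len(sys.argv)>1: tilt(sys.argv[1])
E
python3 tilt.py w5
python3 - <<'E'
import cv2
a=cv2.imread('pics/w5.png'); cv2.imwrite('pics/w5c.png',cv2.resize(a[130:384,130:390],None,fx=2,fy=2))
E
```

```text
tcp px [257.32873559 256.31787311] [ 0.4214 -0.3866  0.0592] [ 6.5 -0.4 41.9]
[ 231  216   53   75 3401] 2546 [ 0.4221 -0.3871  0.0544] n [-0.124  0.086  0.989] tilt 8.7 az 145.3
  inl [ 0.4039 -0.4095  0.0526] [ 0.4455 -0.3688  0.0596]
[214 222  16  37 239] 119 [ 0.4014 -0.3927  0.0607] n [ 0.58  -0.812  0.06 ] tilt 86.5 az -54.5
  inl [ 0.3996 -0.3949  0.0417] [ 0.4024 -0.3908  0.0754]
[288 222  14  37 240] 120 [ 0.4241 -0.3657  0.0615] n [ 0.892 -0.448  0.063] tilt 86.4 az -26.7
  inl [ 0.4222 -0.367   0.0414] [ 0.4259 -0.3637  0.076 ]
```

View pics/w5c.png

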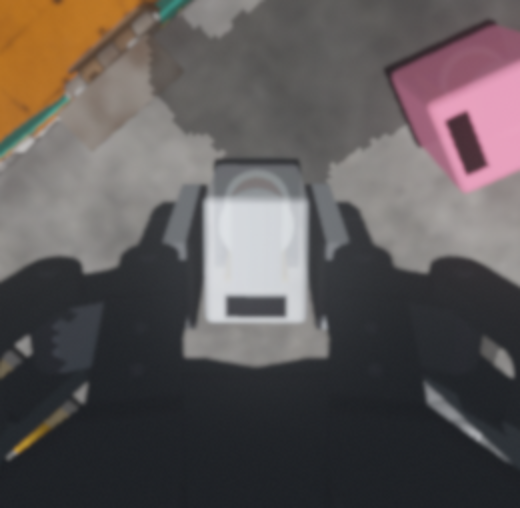

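The crop shows the relay between the pads with a tilt of 8.7°, its mark still at the far (hinge) end. The grip resists pivoting, so I'll carry it to the socket. There I'll rest the narrow block's edge at the narrow hole and ease the pads so it tips onto the slope, then press it home.

Emit:
servo_tool --motion '[[[0.2,0,0,0.5,0],[0.2,0,0,0.5,0],[0.2,0,0,1,0],[0.2,0,0,1,0],[0.2,0,0,1,0.5],[0.2,0.1,0.8,1,0.9],[0.2,0.1,0.9,0.3,0.9],[0.2,0.1,0.9,0,0.9],[0.2,0.1,0.9,0,0.9],[0.2,0.1,0.9,0,0.9],[0.2,0.1,0.9,0,0.8],[0.2,0.1,0.9,0,0],[0.2,0.1,0.85,0,0],[0.2,0,0,0,0],[0.2,0,0,0,0]]]' --newtons 50

```text
t: 9.95
eef_pos: [0.4442, -0.0984, 0.2625]
tool_rot: [0.0, 0.001, 1.0, 0.0]
contact_force: [0.1, -0.5, -1.3]
gripper_width: 0.319
grasp_force: 51.8
```

```bash
python3 tilt.py w6; python3 -c "
from h import *
o=bot.get_obs();print(o['t'],o['tool_rot'],o['gripper_width'])
im,d,C=load('w6');P=cloud('wrist',d,C)
m=(P[:,:,2]>.2)&(P[:,:,2]<.35)&(P[:,:,0]>.5)&(abs(P[:,:,1]+.1)<.13);print('cover?',m.sum(),P[m].min(0) if m.any() else '')"
```

```text
tcp px [256.74100523 256.00452131] [ 0.4442 -0.0984  0.2625] [ 0.1 -0.5 -1.3]
[ 219  216   65   75 3426] 2580 [ 0.4448 -0.0983  0.2572] n [-0.124 -0.002  0.992] tilt 7.1 az -178.9
  inl [ 0.4312 -0.1171  0.2561] [ 0.4657 -0.0846  0.262 ]
[287 222  13  37 196] 98 [ 0.4332 -0.0807  0.2637] n [-0.224  0.965  0.139] tilt 82.0 az 103.1
  inl [ 0.4323 -0.0827  0.2457] [ 0.4363 -0.0782  0.2792]
10.0 [ 1.02221143e-04  2.00040001e-03  9.99997994e-01 -2.30967145e-05] 0.3132150820437512
cover? 25 [ 0.56015454 -0.00161696  0.20085378]
```

Emit:
servo_tool --motion '[[[0.2,0.41,-0.085,-0.9,0],[0.2,0.41,-0.085,-0.9,0],[0.2,0.41,0,-0.7,0],[0.2,0,0,-0.3,0],[0.2,0,0,-0.1,0],[0.2,0,0,0,0],[0.2,0,0,0,0]]]'

```text
t: 10.7
eef_pos: [0.4937, -0.1061, 0.1476]
tool_rot: [0.001, 0.002, 1.0, 0.0]
contact_force: [0.5, 0.4, -1.2]
gripper_width: 0.31
grasp_force: 51.8
```

```bash
python3 - <<'E'
from h import *
im,d,C=snap('side','s7')
cv2.imwrite('pics/s7c.png',cv2.resize(im[105:255,195:325],None,fx=4,fy=4,interpolation=cv2.INTER_CUBIC)[:,:,::-1])
E
python3 tilt.py w7
```

```text
tcp px [256.73855863 255.99103763] [ 0.4939 -0.1059  0.1477] [-0.1 -1.3 -1.5]
[ 219  216   65   75 3509] 2580 [ 0.4943 -0.1062  0.1425] n [-0.124 -0.007  0.992] tilt 7.2 az -176.9
  inl [ 0.481  -0.125   0.1412] [ 0.5155 -0.0922  0.1472]
```

View pics/s7c.png

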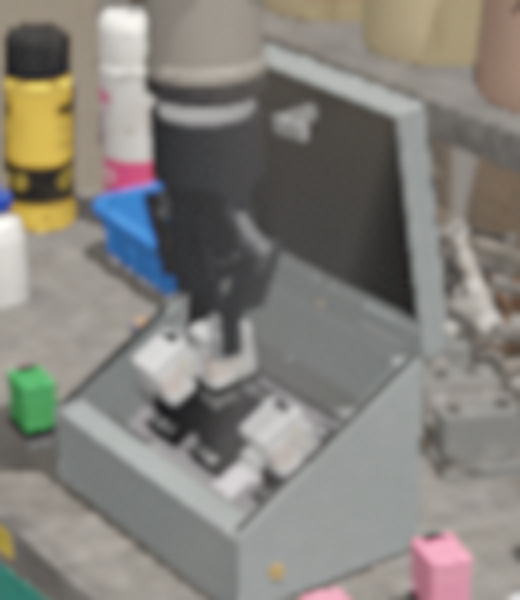

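The side view shows the relay held over the empty socket between the fitted ones, with the arm clear of the cover. I'll lower it to contact.

Emit:
servo_tool --motion '[[[0.2,0,0.02,-0.1,0],[0.2,0,0,-0.1,0],[0.2,0,0,-0.08,0],[0.2,0,0,0,0]]]'

```text
t: 11.2
eef_pos: [0.4932, -0.1047, 0.1347]
tool_rot: [-0.001, 0.002, 1.0, 0.0]
contact_force: [1.2, 0.5, -1.5]
gripper_width: 0.313
grasp_force: 51.8
```

Emit:
servo_tool --motion '[[[0.2,0,0,-0.03,0],[0.2,0,0,-0.03,0],[0.2,0,0,0,0]]]'

```text
t: 11.5
eef_pos: [0.4936, -0.1048, 0.1327]
tool_rot: [-0.0, 0.002, 1.0, -0.0]
contact_force: [-0.2, 0.0, -1.7]
gripper_width: 0.317
grasp_force: 51.8
```

Emit:
servo_tool --motion '[[[0.2,0.02,0,-0.02,0],[0.35,0,0,0,0],[0.35,0,0,0,0],[0.35,0,0,0,0],[0.35,0,0,0,0]]]' --newtons 20

```text
t: 12.0
eef_pos: [0.4946, -0.1048, 0.1321]
tool_rot: [0.0, 0.002, 1.0, 0.0]
contact_force: [-0.3, -0.1, 0.2]
gripper_width: 0.353
grasp_force: 0.0
```

```bash
python3 tilt.py w8
```

```text
tcp px [256.73492578 255.99409266] [ 0.4946 -0.1048  0.1321] [-0.3 -0.1  0.2]
[324 210  21  41 509] 258 [ 0.4919 -0.0622  0.1129] n [-0.369 -0.377  0.85 ] tilt 31.8 az -134.4
  inl [ 0.479  -0.0645  0.1078] [ 0.499  -0.0567  0.1189]
[216 222  15  10  64] 32 [ 0.4832 -0.1239  0.1198] n [0.901 0.339 0.271] tilt 74.3 az 20.6
  inl [ 0.4825 -0.1259  0.114 ] [ 0.4838 -0.1196  0.1241]
```

```bash
cat > seat.py <<'E'
from h import *
import sys
def seat(tag,fresh=True):
    im,d,C=snap('wrist',tag) if fresh else load(tag); P=cloud('wrist',d,C); g=im.astype(int).min(2)
    c,s=np.cos(np.pi/6),np.sin(np.pi/6); R=np.array([[c,0,s],[0,1,0],[-s,0,c]])
    Q=(P-[.5057,-.1052,.072])@R.T*1000
    m=(abs(Q[:,:,0])<45)&(abs(Q[:,:,1])<20)&(Q[:,:,2]>8)&(Q[:,:,2]<75)&(g>85)
    n,l,st,ce=cv2.connectedComponentsWithStats(m.astype(np.uint8))
    for i in range(1,n):
        if st[i,4]<100: continue
        q=Q[l==i]; A=np.c_[q[:,:2],np.ones(len(q))]
        best=None; rng=np.random.default_rng(0)
        for _ in range(200):
            k=rng.choice(len(q),3,False)
            try:x=np.linalg.solve(A[k],q[k,2])
            except Exception: continue
            w=abs(q[:,2]-A@x)<1
            if best is None or w.sum()>best.sum(): best=w
        x=np.linalg.lstsq(A[best],q[best,2],rcond=None)[0]; q2=q[best]
        print(st[i],best.sum(),'slope-frame plane',x.round(3),'ext',np.percentile(q2,[1,99],axis=0).round(1).tolist())
if __name__=='__main__': seat(sys.argv[1],len(sys.argv)<3)
E
python3 seat.py w8 old; python3 -c "
import cv2;a=cv2.imread('pics/w8.png');cv2.imwrite('pics/w8c.png',cv2.resize(a[150:320,170:345],None,fx=3.4,fy=3.4,interpolation=cv2.INTER_CUBIC))"
```

```text
[ 234  148   46   53 1817] 1547 slope-frame plane [-1.2100e-01  4.0000e-03  3.3701e+01] ext [[-44.7, -13.2, 35.4], [-18.6, 12.8, 39.7]]
[242 199  30  19 501] 248 slope-frame plane [-1.6200e-01  2.2000e-02  3.1842e+01] ext [[-13.8, -4.4, 31.7], [-3.2, 4.7, 34.8]]
[211 222  21  35 272] 220 slope-frame plane [1.7190e+00 6.0000e-03 4.5146e+01] ext [[2.1, -20.0, 48.3], [17.5, -15.3, 74.8]]
[285 222  17  28 144] 138 slope-frame plane [ 1.7070e+00 -4.1000e-02  4.5699e+01] ext [[2.2, 16.5, 48.2], [17.5, 20.0, 74.5]]
```

View pics/w8c.png

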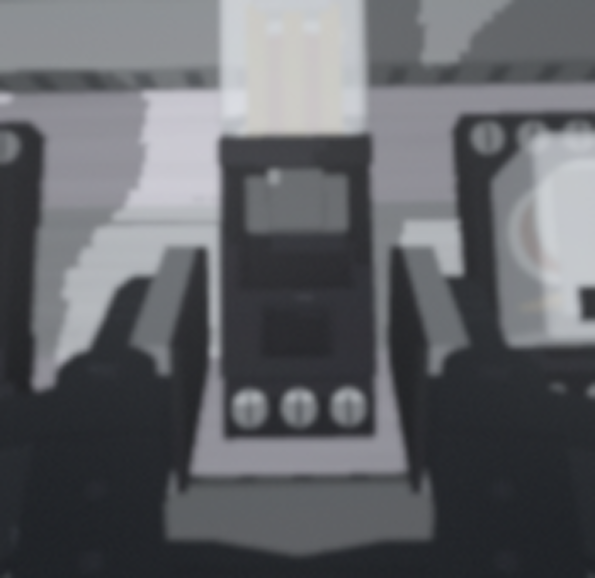

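The crop shows the relay tipped too far. It now lies on its -x side along the slope, plugs at (297,205) facing uphill, case toward the front wall. To recover, I'll pinch its top end near its upper face with only the fingertips and a light grip, so that it hangs by its own weight at about 30°. First I measure how it lies.

Run:
```python
from h import *
im,d,C=load('w8'); P=cloud('wrist',d,C)
c,s=np.cos(np.pi/6),np.sin(np.pi/6); R=np.array([[c,0,s],[0,1,0],[-s,0,c]])
Q=(P-[.5057,-.1052,.072])@R.T*1000
u=int(proj('wrist',[.49,-.105,.1],C)[0][0]); print('col',u)
for r in range(100,275,4): print(r,(P[r,u]*1000).round(0).tolist(),Q[r,u].round(0).tolist(),im[r,u].tolist())
m=(abs(Q[:,:,1])<25)&(Q[:,:,0]<-15)&(Q[:,:,0]>-75)&(Q[:,:,2]>33.5)&(Q[:,:,2]<44)
q=P[m]*1000; print(cv2.minAreaRect(q[:,:2].astype(np.float32)), q.min(0),q.max(0))
```

```text
col 256
100 [414.0, -106.0, 1.0] [-115.0, -0.0, -15.0] [153, 151, 149]
104 [417.0, -106.0, 0.0] [-112.0, -1.0, -18.0] [155, 153, 150]
108 [421.0, -106.0, -0.0] [-110.0, -1.0, -20.0] [145, 142, 140]
112 [424.0, -106.0, -0.0] [-107.0, -1.0, -22.0] [155, 162, 165]
116 [428.0, -105.0, 62.0] [-73.0, -0.0, 30.0] [160, 169, 172]
120 [430.0, -105.0, 63.0] [-70.0, -0.0, 30.0] [159, 167, 170]
124 [433.0, -105.0, 64.0] [-67.0, -0.0, 30.0] [160, 168, 171]
128 [435.0, -105.0, 66.0] [-64.0, -0.0, 30.0] [159, 167, 170]
132 [437.0, -105.0, 79.0] [-56.0, -0.0, 40.0] [172, 176, 181]
136 [440.0, -105.0, 80.0] [-53.0, -0.0, 40.0] [196, 200, 204]
140 [442.0, -105.0, 82.0] [-50.0, -0.0, 41.0] [206, 210, 214]
144 [444.0, -105.0, 84.0] [-47.0, -0.0, 41.0] [197, 201, 205]
148 [447.0, -105.0, 84.0] [-45.0, -0.0, 40.0] [196, 199, 204]
152 [449.0, -105.0, 85.0] [-43.0, -0.0, 39.0] [199, 202, 205]
156 [452.0, -105.0, 85.0] [-40.0, -0.0, 39.0] [204, 202, 197]
160 [454.0, -105.0, 86.0] [-38.0, -0.0, 38.0] [204, 202, 198]
164 [456.0, -105.0, 87.0] [-35.0, -0.0, 38.0] [204, 203, 198]
168 [459.0, -105.0, 89.0] [-33.0
[... 1074 characters left out ...]
 75.0] [8.0, -0.0, -2.0] [48, 50, 54]
244 [521.0, -106.0, 66.0] [11.0, -1.0, -13.0] [43, 44, 47]
248 [525.0, -106.0, 67.0] [14.0, -1.0, -14.0] [44, 44, 48]
252 [527.0, -106.0, 68.0] [17.0, -1.0, -14.0] [42, 41, 46]
256 [523.0, -106.0, 82.0] [20.0, -0.0, 0.0] [50, 51, 56]
260 [525.0, -106.0, 84.0] [22.0, -0.0, 0.0] [48, 51, 54]
264 [531.0, -106.0, 79.0] [25.0, -1.0, -7.0] [99, 101, 106]
268 [534.0, -106.0, 80.0] [28.0, -1.0, -8.0] [136, 139, 144]
272 [536.0, -106.0, 81.0] [31.0, -1.0, -8.0] [120, 123, 128]
((455.6151428222656, -105.27425384521484), (39.244911193847656, 27.583017349243164), 0.9476757049560547) [ 436.03683937 -119.30881388   75.09040681] [475.35248922 -91.21950323  96.73400237]
```

Run:
```python
from h import *
im,d,C=load('w8'); P=cloud('wrist',d,C)
c,s=np.cos(np.pi/6),np.sin(np.pi/6); R=np.array([[c,0,s],[0,1,0],[-s,0,c]])
Q=(P-[.5057,-.1052,.072])@R.T*1000
for r in (196,200,204,208,212,216,220,224): print(r,[(u,*Q[r,u].round(0).astype(int).tolist(),int(im[r,u,0])) for u in (242,246,250,256,262,266,270)])
o=bot.get_obs();print(o['t'],o['gripper_width'])
# mark & top check in w6 (relay upright in hand)
im,d,C=load('w6');P=cloud('wrist',d,C);e=np.array([.4442,-.0984,.2625])
g=im.astype(int).max(2);m=(g<90)&(abs(P[:,:,2]-.259)<.006)&(abs(P[:,:,1]+.0984)<.011)&(abs(P[:,:,0]-.448)<.02);print('mark',m.sum(),P[m].mean(0))
```

```text
196 [(242, -15, -9, 36, 68), (246, -16, -6, 35, 67), (250, -15, -4, 37, 68), (256, -15, 0, 37, 67), (262, -16, 4, 35, 61), (266, -15, 6, 36, 58), (270, -16, 8, 35, 58)]
200 [(242, -15, -9, 28, 57), (246, -14, -7, 29, 60), (250, -13, -4, 34, 130), (256, -13, 0, 33, 98), (262, -13, 4, 35, 97), (266, -15, 6, 26, 66), (270, -15, 9, 25, 62)]
204 [(242, -14, -10, 20, 87), (246, -14, -7, 20, 107), (250, -11, -4, 33, 122), (256, -11, 0, 34, 107), (262, -11, 4, 33, 108), (266, -14, 6, 19, 107), (270, -13, 9, 21, 105)]
208 [(242, -11, -10, 18, 85), (246, -11, -7, 19, 107), (250, -8, -4, 33, 107), (256, -8, 0, 34, 107), (262, -9, 4, 33, 107), (266, -11, 6, 19, 105), (270, -11, 9, 20, 106)]
212 [(242, -8, -9, 20, 84), (246, -8, -7, 19, 108), (250, -6, -4, 33, 108), (256, -6, 0, 33, 108), (262, -6, 4, 33, 107), (266, -8, 6, 19, 106), (270, -8, 9, 20, 106)]
216 [(242, -6, -10, 18, 81), (246, -6, -7, 19, 108), (250, -4, -4, 33, 103), (256, -4, 0, 33, 103), (262, -4, 3, 33, 103), (266, -6, 6, 19, 103), (270, -6, 9, 17, 102)]
220 [(242, -7, -11, -9, 50), (246, -8, -8, -14, 53), (250, -8, -5, -14, 57), (256, -8, -1, -13, 57), (262, -8, 4, -15, 56), (266, -8, 7, -13, 56), (270, -8, 10, -13, 54)]
224 [(242, -4, -11, -8, 49), (246, -5, -8, -15, 50), (250, -5, -5, -14, 51), (256, -5, -1, -14, 51), (262, -5, 4, -14, 50), (266, -5, 7, -14, 50), (270, -5, 10, -15, 49)]
12.05 0.35146959361618624
mark 223 [ 0.46056703 -0.09805386  0.26105416]
```

The narrow block lies above the main one, so the +x face is up as expected and nothing is flipped. I'll pinch the top end corner lightly.

Emit:
servo_tool --motion '[[[0.42,0,0,0,0],[0.42,-0.7,0,0,0],[0.42,-0.66,0,-0.5,0],[0.42,0,0,-0.5,0],[0.42,0,0,0,0],[0.34,0,0,0,0],[0.325,0,0,0,0],[0.325,0,0,0,0]]]' --newtons 20

```text
t: 12.85
eef_pos: [0.4408, -0.1048, 0.0926]
tool_rot: [0.001, 0.002, 1.0, -0.0]
contact_force: [-0.6, -0.1, -1.1]
gripper_width: 0.329
grasp_force: 5.2
```

Emit:
servo_tool --motion '[[[0.32,0,0,0,0],[0.32,0,0,0,0],[0.32,0,0,0,0]]]'

```text
t: 13.15
eef_pos: [0.4407, -0.1048, 0.0923]
tool_rot: [0.001, 0.002, 1.0, -0.0]
contact_force: [-0.1, -0.1, 0.4]
gripper_width: 0.319
grasp_force: 12.9
```

Emit:
servo_tool --motion '[[[0.326,0,0,0,0],[0.326,0,0,0.2,0],[0.326,0,0,0.2,0],[0.326,0,0,0.3,0],[0.326,0,0,0.3,0],[0.326,0,0,0.3,0],[0.326,0,0,0.3,0],[0.326,0,0,0,0]]]'

```text
t: 13.95
eef_pos: [0.4412, -0.1049, 0.1578]
tool_rot: [0.002, 0.002, 1.0, 0.0]
contact_force: [-0.8, 0.5, -0.7]
gripper_width: 0.324
grasp_force: 4.3
```

```bash
cat > hold.py <<'E'
from h import *
import sys
tag=sys.argv[1]; o=bot.get_obs(); e=o['eef_pos']
im,d,C=snap('wrist',tag); P=cloud('wrist',d,C)
u=int(round(proj('wrist',e,C)[0][0]))
last=None
for r in range(110,300,4):
    p=P[r,u]
    if abs(p[0]-e[0])<.06 and e[2]-.075<p[2]<e[2]+.03: print(r,((p-e)*1000).round(1).tolist(),im[r,u].tolist())
print(e,o['gripper_width'],o['grasp_force'])
E
python3 hold.py w9
```

```text
234 [-4.1, 0.1, -16.8] [89, 91, 95]
238 [-3.5, 0.1, -13.2] [200, 204, 209]
242 [-1.9, 0.1, -11.5] [200, 203, 208]
246 [0.8, 0.1, -12.2] [191, 194, 200]
250 [2.9, 0.1, -11.6] [198, 201, 206]
254 [4.4, 0.1, -9.9] [200, 203, 209]
258 [6.5, 0.1, -9.4] [207, 209, 212]
262 [8.2, 0.1, -8.1] [209, 207, 203]
266 [10.4, 0.1, -7.6] [208, 207, 203]
270 [12.1, 0.1, -6.4] [208, 207, 202]
274 [15.0, 0.1, -7.2] [209, 208, 202]
278 [16.6, 0.1, -5.8] [209, 208, 203]
282 [18.4, 0.1, -4.7] [210, 208, 203]
286 [20.1, 0.1, -3.6] [210, 209, 204]
290 [22.9, 0.1, -3.9] [210, 208, 203]
294 [24.1, 0.1, -2.2] [210, 209, 204]
298 [26.4, 0.1, -1.8] [210, 209, 204]
[ 0.44116084 -0.10488968  0.15782487] 0.3243597918155192 4.251375496387482
```

Emit:
servo_tool --motion '[[[0.328,0,0,0,0],[0.328,0,0,0,0],[0.329,0,0,0,0],[0.329,0,0,0,0],[0.329,0,0,0,0]]]'

```text
t: 14.5
eef_pos: [0.4399, -0.1048, 0.1558]
tool_rot: [-0.0, 0.002, 1.0, -0.0]
contact_force: [-0.2, 0.2, 0.1]
gripper_width: 0.329
grasp_force: 0.0
```

```bash
python3 hold.py w10
```

```text
206 [-2.0, -0.1, -70.9] [135, 138, 142]
210 [-1.2, -0.1, -64.4] [136, 138, 143]
214 [-0.2, -0.1, -58.8] [63, 65, 68]
218 [0.3, -0.1, -52.3] [142, 146, 150]
222 [3.0, -0.1, -51.8] [200, 204, 209]
226 [6.4, -0.1, -52.7] [201, 204, 210]
230 [9.7, -0.1, -53.5] [203, 206, 211]
234 [12.3, -0.1, -52.6] [206, 205, 202]
238 [15.7, -0.1, -53.3] [206, 205, 201]
242 [19.1, -0.1, -53.8] [206, 205, 201]
246 [22.9, -0.1, -55.1] [206, 204, 201]
250 [26.3, -0.2, -55.5] [206, 205, 201]
254 [29.5, -0.2, -55.5] [206, 204, 201]
258 [32.6, -0.2, -55.2] [196, 197, 198]
262 [36.9, -0.2, -56.9] [158, 161, 167]
266 [40.0, -0.2, -56.5] [57, 58, 62]
270 [43.6, -0.2, -56.8] [116, 119, 123]
274 [49.0, -0.3, -59.9] [149, 153, 156]
278 [52.6, -0.3, -60.0] [144, 148, 151]
[ 0.43993066 -0.10482494  0.15579565] 0.32890058594821775 0.0
```

It slipped out and dropped flat into the box again, lying with its top toward the front and +x face up (upper face z 0.103). New approach: grip the top end firmly, carry it outside the right wall, and push the lower corner of the plug end against the wall rim with a light grip so that it swivels upright. The opening command gives graded grip force.

Emit:
servo_tool --motion '[[[0.42,0,0,0,0],[0.42,0.38,0,0,0],[0.42,0,0,-0.7,0],[0.42,0,0,-0.6,0],[0.42,0,0,0,0],[0.3,0,0,0,0],[0.3,0,0,0,0],[0.3,0,0,0,0],[0.3,0,0,0.5,0],[0.3,0,0,1,0],[0.3,0,0,1,0],[0.3,0,0,0.5,0],[0.3,0,0,0,0]]]' --newtons 30

```text
t: 15.85
eef_pos: [0.4573, -0.1051, 0.2275]
tool_rot: [0.004, 0.002, 1.0, 0.001]
contact_force: [0.3, 0.0, -0.4]
gripper_width: 0.32
grasp_force: 32.8
```

```bash
python3 hold.py w11; python3 -c "
from h import *
print(bot.get_obs()['q'])"
```

```text
202 [-18.2, 0.2, -30.2] [116, 120, 125]
206 [-17.1, 0.2, -26.3] [117, 121, 126]
210 [-16.4, 0.2, -21.6] [118, 120, 125]
214 [-15.6, 0.2, -17.6] [119, 121, 126]
218 [-15.7, 0.2, -11.4] [120, 123, 127]
222 [-15.2, 0.2, -7.4] [92, 93, 97]
226 [-14.8, 0.2, -3.2] [56, 57, 61]
230 [-13.9, 0.2, -0.5] [146, 149, 152]
234 [-12.0, 0.2, 0.1] [194, 197, 202]
238 [-9.4, 0.2, -1.0] [196, 199, 204]
242 [-7.6, 0.2, -0.2] [196, 199, 204]
246 [-5.4, 0.2, -0.2] [198, 201, 206]
250 [-3.1, 0.2, -0.3] [201, 200, 198]
254 [-0.6, 0.2, -1.0] [201, 201, 196]
258 [1.8, 0.2, -1.1] [201, 200, 196]
262 [5.0, 0.1, -2.7] [201, 200, 196]
266 [7.5, 0.1, -2.9] [201, 200, 196]
270 [9.4, 0.1, -2.2] [200, 200, 196]
274 [12.6, 0.1, -3.4] [200, 200, 196]
278 [15.4, 0.1, -4.0] [200, 200, 195]
282 [17.9, 0.1, -4.0] [199, 198, 195]
286 [21.0, 0.1, -4.7] [182, 185, 190]
290 [23.8, 0.1, -5.1] [100, 103, 107]
294 [26.0, 0.1, -4.5] [54, 55, 59]
298 [28.4, 0.0, -4.2] [67, 69, 72]
[ 0.45725576 -0.10511869  0.22748481] 0.3204152343319708 32.787219285964966
[-0.40662822  0.17414298  0.56530906  2.09543812 -0.12103942  0.89821628
  1.79449363]
```

Held with its axis 7.5° above horizontal. I'll turn it -90° and carry it left of the box, so the plug end faces the left wall.

Emit:
servo_tool --motion '[[[0.3,0,0.35,0,-0.95],[0.3,0,0.35,0,-0.95],[0.3,0,0.35,0,-0.95],[0.3,0,0.35,0,-0.95],[0.3,0,0.35,0,-0.95],[0.3,0,0.35,0,-0.95],[0.3,0,0.35,0,-0.95],[0.3,0,0.35,0,-0.95],[0.3,0,0.35,0,-0.95],[0.3,0,0.35,0,-0.95],[0.3,0,0.35,0,-0.95],[0.3,0,0.35,0,-0.95],[0.3,0,0.1,-0.5,-0.95],[0.3,0,0,-0.8,-0.75],[0.3,0,0,-0.8,0],[0.3,0,0,-0.8,0],[0.3,0,0,0,0],[0.3,0,0,0,0]]]'

```text
t: 17.7
eef_pos: [0.4546, 0.0666, 0.1077]
tool_rot: [-0.0, 0.709, 0.705, -0.001]
contact_force: [0.6, 0.2, -1.1]
gripper_width: 0.318
grasp_force: 32.6
```

```bash
cat > hold2.py <<'E'
from h import *
import sys
# relay in hand: principal plane profile. a = horizontal dir of relay +x/plug (azimuth deg), prints fitted line angle of top pale face
tag,az=sys.argv[1],np.radians(float(sys.argv[2])); o=bot.get_obs(); e=o['eef_pos']
im,d,C=snap('wrist',tag); P=cloud('wrist',d,C)-e
a=np.array([np.cos(az),np.sin(az)]); b=np.array([-a[1],a[0]])
s=P[:,:,:2]@a; t=P[:,:,:2]@b; g=im.astype(int).min(2)
m=(abs(t)<.010)&(abs(s)<.06)&(abs(P[:,:,2]+.01)<.045)&(g>100)
x=s[m]*1000; z=P[:,:,2][m]*1000
rng=np.random.default_rng(0); left=np.ones(len(x),bool)
for k in range(2):
    best=None
    X,Z=x[left],z[left]
    if len(X)<60: break
    for _ in range(300):
        i,j=rng.choice(len(X),2,False); n=np.array([-(Z[j]-Z[i]),X[j]-X[i]]); L=np.hypot(*n)
        if L<5: continue
        w=abs((X-X[i])*n[0]+(Z-Z[i])*n[1])/L<.8
        if best is None or w.sum()>best[0].sum(): best=(w,)
    w=best[0]; vx,vz,x0,z0=cv2.fitLine(np.c_[X[w],Z[w]].astype(np.float32),cv2.DIST_L2,0,.01,.01).ravel()
    if vx<0: vx,vz=-vx,-vz
    pr=(X[w]-x0)*vx+(Z[w]-z0)*vz; lo,hi=np.percentile(pr,[1,99])
    print('face',w.sum(),'angle',np.degrees(np.arctan2(vz,vx)).round(1),'ends',(x0+lo*vx).round(1),(z0+lo*vz).round(1),(x0+hi*vx).round(1),(z0+hi*vz).round(1))
    idx=np.where(left)[0]; left[idx[w]]=False
print(e.round(4),o['tool_rot'].round(3),'F',o['contact_force'].round(1),o['gripper_width'].round(3),o['grasp_force'],o['t'])
E
python3 hold2.py w12 -90
```

```text
face 2081 angle -8.7 ends -13.2 0.7 36.0 -6.8
face 890 angle 81.6 ends -18.3 -31.6 -13.7 -0.3Traceback (most recent call last):
  File "hold2.py", line 25, in <module>
    print(e.round(4),o['tool_rot'].round(3),'F',o['contact_force'].round(1),o['gripper_width'].round(3),o['grasp_force'],o['t'])
                                                                            ^^^^^^^^^^^^^^^^^^^^^^^^
AttributeError: 'float' object has no attribute 'round'
```

Emit:
servo_tool --motion '[[[0.3,0,-0.25,-0.12,0],[0.318,0,-0.25,0,0],[0.318,0,-0.25,0,0],[0.318,0,0,0,0],[0.318,0,-0.09,0.06,0],[0.318,0,-0.09,0.1,0],[0.318,0,-0.06,0.06,0],[0.318,0,-0.06,0.06,0],[0.318,0,-0.07,0.05,0],[0.318,0,-0.07,0.05,0],[0.318,0,-0.08,0.03,0],[0.318,0,-0.08,0.03,0],[0.318,0,0,0,0]]]'

```text
t: 19.05
eef_pos: [0.4552, 0.0155, 0.1213]
tool_rot: [-0.001, 0.708, 0.706, 0.001]
contact_force: [-1.7, 8.6, 2.0]
gripper_width: 0.32
grasp_force: 30.8
```

```bash
sed -i "s/o\['gripper_width'\].round(3)/o['gripper_width']/" hold2.py; python3 hold2.py w13 -90
```

```text
face 1732 angle 52.1 ends -36.0 -19.7 -15.3 6.8
face 1204 angle -37.3 ends -14.4 6.2 18.6 -18.9
[0.4552 0.0155 0.1213] [-0.001  0.708  0.706  0.001] F [-1.7  8.6  2. ] 0.32015143099082655 30.79925000667572 19.05
```

Emit:
servo_tool --motion '[[[0.318,0,-0.09,0.03,0],[0.318,0,-0.09,0.03,0],[0.318,0,-0.08,0.02,0],[0.318,0,-0.08,0.01,0],[0.318,0,0,0,0]]]'

```text
t: 19.6
eef_pos: [0.4552, 0.0014, 0.1248]
tool_rot: [-0.001, 0.708, 0.706, 0.001]
contact_force: [-0.7, 7.6, 1.5]
gripper_width: 0.32
grasp_force: 29.0
```

```bash
python3 hold2.py w14 -90
```

```text
face 2175 angle 35.3 ends -42.4 -8.7 -15.0 10.7
face 543 angle -53.8 ends -15.3 11.6 9.5 -22.3
[0.4552 0.0014 0.1248] [-0.001  0.708  0.706  0.001] F [-0.7  7.6  1.5] 0.3200085748446202 29.02730494737625 19.6
```

Emit:
servo_tool --motion '[[[0.318,0,-0.06,0.01,0],[0.318,0,-0.06,0.01,0],[0.318,0,0,0,0]]]'

```text
t: 19.95
eef_pos: [0.4551, -0.0035, 0.1254]
tool_rot: [-0.001, 0.708, 0.706, 0.001]
contact_force: [0.0, 7.0, -0.7]
gripper_width: 0.319
grasp_force: 28.0
```

```bash
python3 hold2.py w15 -90
```

```text
face 2282 angle 29.8 ends -43.6 -4.6 -14.7 12.0
face 336 angle 29.4 ends -43.5 -5.7 -13.4 11.3
[ 0.4551 -0.0035  0.1254] [-0.001  0.708  0.706  0.001] F [ 0.   7.  -0.7] 0.3190922165754403 28.024756908416748 19.95
```

The relay is now at 29.8° in the hand. I'll firm up the grip, lift off the rim, and turn it back over the box.

Emit:
servo_tool --motion '[[[0.25,0,0.03,0,0],[0.25,0,0.03,0.1,0],[0.25,0,0,0.3,0],[0.25,0,0,0.6,0],[0.25,0,0,0.8,0.9],[0.25,0,-0.1,0.2,0.95],[0.25,0.05,-0.2,0,0.95],[0.25,0.05,-0.2,0,0.95],[0.25,0.05,-0.2,0,0.95],[0.25,0.05,-0.2,0,0.95],[0.25,0.05,-0.2,0,0.95],[0.25,0.05,-0.2,0,0.95],[0.25,0.05,-0.25,0,0.95],[0.25,0.05,-0.25,0,0.95],[0.25,0.05,-0.25,0,0.95],[0.25,0.05,-0.25,0,0.95],[0.25,0.05,-0.25,0,0.95],[0.25,0.05,-0.2,0,0.82],[0.25,0,0,0,0],[0.25,0,0,0,0]]]' --newtons 60

```text
t: 22.0
eef_pos: [0.4791, -0.1133, 0.2058]
tool_rot: [0.0, 0.003, 1.0, -0.0]
contact_force: [0.7, 0.8, -0.1]
gripper_width: 0.309
grasp_force: 59.7
```

```bash
python3 hold2.py w16 0
python3 - <<'E'
from h import *
im,d,C=snap('top','t16'); P=cloud('top',d,C)
for tag in('top0','t16'):
    im,d,C=load(tag); P=cloud('top',d,C)
    m=(P[:,:,2]>.295)&(P[:,:,2]<.335)&(P[:,:,1]<-.19)&(P[:,:,1]>-.225)&(P[:,:,0]>.5)&(P[:,:,0]<.62)
    print(tag,np.percentile(P[m],[2,50,98],axis=0).round(4).tolist())
P0=cloud('wrist',*load('w16')[1:])
E
```

```text
face 2233 angle 29.6 ends -43.3 -4.8 -14.4 11.6
face 346 angle 29.2 ends -43.4 -6.0 -13.5 10.7
[ 0.4791 -0.1133  0.2058] [ 0.     0.003  1.    -0.   ] F [ 0.7  0.8 -0.1] 0.3091997886503131 59.65898036956787 22.0
top0 [[0.5503, -0.2246, 0.3161], [0.5599, -0.2076, 0.3193], [0.5699, -0.1907, 0.3226]]
t16 [[0.5507, -0.2244, 0.3159], [0.5607, -0.2095, 0.3193], [0.5698, -0.1927, 0.3223]]
```

```bash
cat > face.py <<'E'
from h import *
def face(tag,e):
    im,d,C=load(tag); P=cloud('wrist',d,C)-e
    c,s=np.cos(np.radians(29.7)),np.sin(np.radians(29.7)); R=np.array([[c,0,s],[0,1,0],[-s,0,c]])
    Q=P@R.T*1000; t=np.array([-28.9,0,3.5])@R.T
    m=(abs(Q[:,:,2]-t[2])<1.8)&(abs(Q[:,:,0]-t[0])<24)&(abs(Q[:,:,1])<17)
    n,l,st,_=cv2.connectedComponentsWithStats(m.astype(np.uint8)); k=1+st[1:,4].argmax(); q=Q[l==k]
    print(cv2.minAreaRect(q[:,:2].astype(np.float32)),np.median(q[:,2]),'q-ext',np.percentile(q,[1,99],axis=0).round(1).tolist())
    A=np.c_[q[:,:2],np.ones(len(q))]; print('resid tilt',np.linalg.lstsq(A,q[:,2],rcond=None)[0].round(3))
    rc=cv2.minAreaRect(q[:,:2].astype(np.float32))[0]; w=R.T@np.array([rc[0],rc[1],np.median(q[:,2])]); print('top centre rel tcp (world mm)',w.round(1))
if __name__=='__main__':
    import sys; face(sys.argv[1],np.array([float(v) for v in sys.argv[2:5]]))
E
python3 face.py w16 .4791 -.1133 .2058
```

```text
((-23.620275497436523, 0.44168758392333984), (26.937570571899414, 34.4312629699707), 89.90814971923828) 17.21630672323456 q-ext [[-40.3, -12.6, 15.7], [-6.8, 13.3, 18.7]]
resid tilt [ 8.0000e-03 -1.0000e-03  1.7406e+01]
top centre rel tcp (world mm) [-29.    0.4   3.3]
```

Emit:
servo_tool --motion '[[[0.25,0.18,0.1,-0.6,0],[0.25,0.18,0.09,-0.6,0],[0.25,0.17,0,-0.6,0],[0.25,0,0,-0.13,0],[0.25,0,0,0,0],[0.25,0,0,0,0]]]'

```text
t: 22.7
eef_pos: [0.5006, -0.1053, 0.1289]
tool_rot: [0.0, 0.001, 1.0, -0.0]
contact_force: [-0.1, -0.0, -1.2]
gripper_width: 0.31
grasp_force: 59.7
```

Run:
```python
from h import *
from face import face
o=bot.get_obs(); e=o['eef_pos']; snap('wrist','w17'); face('w17',e); print(e,o['tool_rot'],o['contact_force'])
im,d,C=snap('side','s17'); P=cloud('side',d,C)
# arm points at heights .24-.36 near the cover
for z in np.arange(.17,.37,.02):
    m=(abs(P[:,:,2]-z)<.01)&(abs(P[:,:,1]+.15)<.05)&(P[:,:,0]>.40)&(P[:,:,0]<.54); 
    if m.any(): print(z.round(2),m.sum(),P[m][:,0].max().round(3),np.percentile(P[m][:,0],98).round(3),P[m][:,1].mean().round(3))
```

```text
((-23.593828201293945, 0.3239097595214844), (34.51009750366211, 26.880630493164062), 0.13161200284957886) 17.214178417114244 q-ext [[-40.3, -12.7, 15.7], [-6.8, 13.3, 18.7]]
resid tilt [ 1.1000e-02 -1.0000e-03  1.7454e+01]
top centre rel tcp (world mm) [-29.    0.3   3.3]
[ 0.50057394 -0.10533608  0.12887715] [ 3.85146782e-04  9.08764025e-04  9.99999511e-01 -6.09277655e-05] [-0.07687661 -0.01414653 -1.22298305]
0.17 106 0.512 0.511 -0.143
0.19 127 0.513 0.512 -0.146
0.21 168 0.514 0.511 -0.142
0.23 103 0.525 0.516 -0.136
0.25 202 0.526 0.525 -0.133
0.27 211 0.529 0.525 -0.133
0.29 185 0.54 0.532 -0.131
0.31 232 0.534 0.525 -0.134
0.33 217 0.532 0.529 -0.133
0.35 225 0.531 0.526 -0.133
```

Emit:
servo_tool --motion '[[[0.25,0.04,0,-0.07,0],[0.25,0.04,0,-0.07,0],[0.25,0.04,0,-0.07,0],[0.25,0.04,0,-0.07,0],[0.25,0.04,0,-0.07,0],[0.25,0.04,0,-0.07,0],[0.25,0,0,0,0]]]'

```text
t: 23.5
eef_pos: [0.5104, -0.1057, 0.1164]
tool_rot: [0.0, 0.001, 1.0, 0.002]
contact_force: [-21.3, 4.7, 65.7]
gripper_width: 0.313
grasp_force: 67.4
```

Emit:
servo_tool --motion '[[[0.25,-0.05,0,0.09,0],[0.25,-0.05,0,0.09,0],[0.25,-0.05,0,0.09,0],[0.25,0,0,0,0]]]'

```text
t: 23.9
eef_pos: [0.5037, -0.1052, 0.1219]
tool_rot: [-0.0, 0.001, 1.0, -0.0]
contact_force: [-0.2, -0.4, -2.1]
gripper_width: 0.309
grasp_force: 59.7
```

Run:
```python
from h import *
from face import face
o=bot.get_obs(); e=o['eef_pos']; im,d,C=snap('wrist','w18'); face('w18',e); print(e,o['tool_rot'],o['contact_force'])
P=cloud('wrist',d,C); g=im.astype(int).max(2)
c,s=np.cos(np.pi/6),np.sin(np.pi/6); R=np.array([[c,0,s],[0,1,0],[-s,0,c]])
def blk(P,g):
    Q=(P-[.5057,-.1052,.072])@R.T*1000
    for n,yc in(('sock',0),('nL',54),('nR',-78)):
        m=(abs(Q[:,:,2])<2.5)&(abs(Q[:,:,1]-yc)<24)&(abs(Q[:,:,0])<32)&(g<80); q=Q[m]
        if len(q)>20: print(n,len(q),np.percentile(q,[1,99],axis=0).round(1).tolist())
        m=(abs(Q[:,:,2]+7)<2.5)&(abs(Q[:,:,1]-yc)<24)&(abs(Q[:,:,0])<42)&(g<80); q=Q[m]
        if len(q)>20: print('   low',n,len(q),np.percentile(q,[1,99],axis=0).round(1).tolist())
blk(P,g); print('before'); im,d,C=load('w1'); blk(cloud('wrist',d,C),im.astype(int).max(2))
```

```text
((-23.597379684448242, 0.3621673583984375), (34.47966384887695, 26.948999404907227), 0.09600160270929337) 17.224891573325053 q-ext [[-40.3, -12.6, 15.8], [-6.8, 13.3, 18.8]]
resid tilt [1.0000e-02 1.0000e-03 1.7464e+01]
top centre rel tcp (world mm) [-29.    0.4   3.3]
[ 0.5037499  -0.10522695  0.12191834] [-1.85551025e-04  6.54479140e-04  9.99999768e-01 -2.78595965e-05] [-0.22987723 -0.38364046 -2.11542261]
sock 429 [[16.9, -14.6, -1.8], [22.7, 15.1, 1.7]]
   low sock 426 [[23.3, -15.2, -9.3], [34.6, 16.9, -6.2]]
nL 691 [[-23.5, 37.8, -2.3], [22.2, 70.3, 2.1]]
   low nL 422 [[-35.7, 37.8, -9.3], [26.9, 74.8, -5.0]]
nR 798 [[-21.6, -96.8, -2.3], [24.0, -60.5, 2.1]]
   low nR 496 [[-33.6, -97.7, -9.4], [33.5, -60.4, -4.6]]
before
sock 400 [[-22.9, -14.7, -2.1], [22.6, 15.3, 1.8]]
   low sock 131 [[-33.2, -13.7, -9.3], [34.6, 15.3, -4.8]]
nL 117 [[-21.3, 39.0, -1.9], [22.5, 69.8, 2.3]]
   low nL 99 [[-33.7, 39.4, -9.1], [34.5, 69.2, -5.6]]
nR 172 [[-21.7, -92.0, -2.2], [24.2, -61.0, 2.0]]
   low nR 80 [[-32.3, -96.9, -9.5], [34.9, -61.1, -4.6]]
```

Emit:
servo_tool --motion '[[[0.25,0.044,0,-0.076,0],[0.25,0.044,0,-0.076,0],[0.25,0,0,0,0],[0.25,0,0,0,0]]]'

```text
t: 24.35
eef_pos: [0.5074, -0.1052, 0.1155]
tool_rot: [-0.0, 0.001, 1.0, -0.0]
contact_force: [0.3, 0.8, -1.0]
gripper_width: 0.312
grasp_force: 59.7
```

Emit:
servo_tool --motion '[[[0.25,0.013,0,-0.022,0],[0.25,0,0,0,0]]]'

```text
t: 24.55
eef_pos: [0.5081, -0.1052, 0.1149]
tool_rot: [-0.0, 0.001, 1.0, 0.0]
contact_force: [0.4, -0.2, -1.2]
gripper_width: 0.313
grasp_force: 59.7
```

Emit:
servo_tool --motion '[[[0.25,0.013,0,-0.022,0],[0.25,0,0,0,0]]]'

```text
t: 24.75
eef_pos: [0.5087, -0.1052, 0.1141]
tool_rot: [0.0, 0.001, 1.0, 0.0]
contact_force: [-0.3, -0.6, -0.9]
gripper_width: 0.314
grasp_force: 59.7
```

Emit:
servo_tool --motion '[[[0.25,0.013,0,-0.022,0],[0.25,0.013,0,-0.022,0],[0.25,0,0,0,0]]]'

```text
t: 25.05
eef_pos: [0.5096, -0.1052, 0.1123]
tool_rot: [-0.0, 0.001, 1.0, 0.0]
contact_force: [0.2, -0.6, -2.2]
gripper_width: 0.313
grasp_force: 59.7
```

Emit:
servo_tool --motion '[[[0.25,0.013,0,-0.022,0],[0.25,0.013,0,-0.022,0],[0.25,0,0,0,0]]]'

```text
t: 25.35
eef_pos: [0.5106, -0.1052, 0.1105]
tool_rot: [-0.0, 0.001, 1.0, 0.0]
contact_force: [-0.2, -0.1, -0.9]
gripper_width: 0.315
grasp_force: 59.7
```

Emit:
servo_tool --motion '[[[0.25,0.013,0,-0.022,0],[0.25,0.013,0,-0.022,0],[0.25,0,0,0,0]]]'

```text
t: 25.65
eef_pos: [0.5111, -0.1052, 0.1085]
tool_rot: [-0.001, 0.001, 1.0, 0.0]
contact_force: [-2.1, 0.0, -1.7]
gripper_width: 0.315
grasp_force: 59.7
```

Emit:
servo_tool --motion '[[[0.25,0.013,0,-0.022,0],[0.25,0.013,0,-0.022,0],[0.25,0,0,0,0]]]'

```text
t: 25.95
eef_pos: [0.513, -0.1052, 0.1073]
tool_rot: [0.0, 0.001, 1.0, 0.0]
contact_force: [-0.9, 0.5, -1.0]
gripper_width: 0.313
grasp_force: 59.7
```

Emit:
servo_tool --motion '[[[0.25,0.013,0,-0.03,0],[0.25,0.008,0,-0.03,0],[0.25,0,0,0,0]]]'

```text
t: 26.25
eef_pos: [0.5133, -0.1053, 0.1069]
tool_rot: [-0.0, 0.001, 1.0, 0.001]
contact_force: [-11.0, 1.6, 30.0]
gripper_width: 0.31
grasp_force: 63.4
```

```bash
python3 seat.py w20; python3 -c "
from h import *
print(bot.get_obs()['joint_torque'].round(1),bot.get_obs()['q'].round(2))"
```

```text
[ 213  168   90   92 4743] 3350 slope-frame plane [-9.0000e-03  6.0000e-03  4.3992e+01] ext [[-16.0, -14.7, 43.0], [21.7, 15.7, 45.0]]
[ -0.  -33.3   4.  -19.3  -0.4  -3.9  -0.1] [-0.22  0.45  0.39  2.06 -0.27  0.68  1.91]
```

The relay is seated: its top is 44.0 mm above the mouth and it bottomed with 30 N. I'll release and retreat.

Emit:
servo_tool --motion '[[[0.33,0,0,0.02,0],[0.42,0,0,0,0],[0.42,0,0,0,0],[0.42,0,0,0.3,0],[0.42,-0.3,0,0.8,0],[0.42,-0.6,0,1,0],[0.42,-0.6,0,1,0],[0.42,0,0,1,0],[0.42,0,0,0,0],[0.42,0,0,0,0]]]'

```text
t: 27.3
eef_pos: [0.4547, -0.1051, 0.2711]
tool_rot: [0.002, 0.0, 1.0, 0.0]
contact_force: [0.4, -0.6, -0.7]
gripper_width: 0.416
grasp_force: 0.0
```

```bash
python3 seat.py w21
python3 - <<'E'
from h import *
o=bot.get_obs(); print(o['eef_pos'],o['q'].round(2),o['t'])
im,d,C=snap('side','s21'); P=cloud('side',d,C)
# cover right skirt/outer geometry: points with y near -0.2..-0.235, z .15-.33
for z in np.arange(.16,.33,.02):
    m=(abs(P[:,:,2]-z)<.006)&(P[:,:,1]<-.15)&(P[:,:,1]>-.24)&(P[:,:,0]>.5)&(P[:,:,0]<.65)
    if m.any(): print(z.round(2),m.sum(),np.percentile(P[m][:,0],[2,98]).round(3),np.percentile(P[m][:,1],[2,98]).round(3))
E
```

```text
[245 190  25  35 820] 558 slope-frame plane [3.0000e-03 6.0000e-03 4.4186e+01] ext [[-17.5, -13.3, 43.2], [16.0, 12.9, 45.1]]
[ 0.45395112 -0.10502411  0.2698315 ] [-0.36  0.1   0.49  2.04 -0.06  1.01  1.73] 27.35
0.16 80 [0.575 0.595] [-0.238 -0.153]
0.18 88 [0.574 0.594] [-0.238 -0.153]
0.2 77 [0.572 0.59 ] [-0.237 -0.154]
0.22 84 [0.57 0.59] [-0.237 -0.156]
0.24 88 [0.57  0.588] [-0.236 -0.152]
0.26 92 [0.567 0.586] [-0.237 -0.151]
0.28 95 [0.567 0.585] [-0.236 -0.153]
0.3 88 [0.564 0.582] [-0.235 -0.151]
0.32 123 [0.561 0.582] [-0.235 -0.153]
```

Seating is confirmed after release (top plane 44.2 mm, centred within 1 mm). Next is the cover. I'll check what is behind it before reaching over.

Run:
```python
from h import *
im,d,C=load('t16'); P=cloud('top',d,C)
for y in (-.21,-.165,-.12):
    m=(abs(P[:,:,1]-y)<.02)&(P[:,:,0]>.58)&(P[:,:,0]<.95)
    q=P[m]; print(y,[(round(x,2),round(float(np.max(q[abs(q[:,0]-x)<.015][:,2],initial=-1)),3)) for x in np.arange(.6,.95,.03)])
```

```text
-0.21 [(np.float64(0.6), 0.152), (np.float64(0.63), -1.0), (np.float64(0.66), 0.006), (np.float64(0.69), 0.005), (np.float64(0.72), 0.247), (np.float64(0.75), 0.319), (np.float64(0.78), 0.32), (np.float64(0.81), 0.318), (np.float64(0.84), 0.321), (np.float64(0.87), 0.348), (np.float64(0.9), 0.354), (np.float64(0.93), 0.245)]
-0.165 [(np.float64(0.6), -1.0), (np.float64(0.63), -1.0), (np.float64(0.66), 0.058), (np.float64(0.69), 0.057), (np.float64(0.72), 0.247), (np.float64(0.75), 0.314), (np.float64(0.78), 0.407), (np.float64(0.81), 0.457), (np.float64(0.84), 0.315), (np.float64(0.87), 0.399), (np.float64(0.9), 0.36), (np.float64(0.93), 0.246)]
-0.12 [(np.float64(0.6), 0.3), (np.float64(0.63), -1.0), (np.float64(0.66), 0.05), (np.float64(0.69), 0.057), (np.float64(0.72), 0.247), (np.float64(0.75), 0.43), (np.float64(0.78), 0.509), (np.float64(0.81), 0.501), (np.float64(0.84), -1.0), (np.float64(0.87), -1.0), (np.float64(0.9), -1.0), (np.float64(0.93), -1.0)]
```

Emit:
servo_tool --motion '[[[0,0,-0.5,1,0],[0,0,-0.5,1,0],[0,0,-0.5,1,0],[0,0,0,0.1,0],[0,0,0,0,0]]]'

```text
t: 27.9
eef_pos: [0.454, -0.1655, 0.3933]
tool_rot: [0.0, 0.001, 1.0, -0.0]
contact_force: [0.9, 0.4, -0.1]
gripper_width: 0.0
grasp_force: 0.0
```

Emit:
servo_tool --motion '[[[0,0.7,0,0,0],[0,0.7,0,0,0],[0,0.7,0,0,0],[0,0.7,0,0,0],[0,0.7,0,0,0],[0,0.7,0,0,0],[0,0,0,0,0],[0,0,0,-0.6,0],[0,0,0,-0.6,0],[0,0,0,-0.6,0],[0,0,0,0,0]]]'

```text
t: 29.0
eef_pos: [0.6186, -0.1636, 0.3161]
tool_rot: [-0.005, 0.0, 1.0, 0.001]
contact_force: [0.2, 0.7, 0.5]
gripper_width: -0.001
grasp_force: 0.0
```

Emit:
servo_tool --motion '[[[0,-0.33,0,0,0],[0,-0.33,0,0,0],[0,-0.35,0,-0.02,0],[0,-0.35,0,-0.02,0],[0,-0.35,0,-0.02,0],[0,-0.32,0,-0.11,0],[0,-0.32,0,-0.11,0],[0,-0.32,0,-0.11,0],[0,0,0,0,0]]]'

```text
t: 29.9
eef_pos: [0.5133, -0.1653, 0.3061]
tool_rot: [-0.0, 0.001, 1.0, 0.0]
contact_force: [0.1, -0.5, -0.8]
gripper_width: 0.001
grasp_force: 0.0
```

```bash
cat > cov.py <<'E'
from h import *
import sys
im,d,C=snap('side',sys.argv[1]); P=cloud('side',d,C)
m=(P[:,:,1]>-.238)&(P[:,:,1]<-.228)&(P[:,:,0]>.38)&(P[:,:,0]<.62)&(P[:,:,2]>.05)&(P[:,:,2]<.35)
q=P[m][:,[0,2]]-[.5735,.147]
# skirt edge side points farther than 30mm from hinge and above rim plane
n=np.array([-.5,.866]); k=(q@n>.006)&(np.hypot(*q.T)>.05); a=np.degrees(np.arctan2(q[k,1],q[k,0]))%360
print(k.sum(),np.percentile(a,[2,25,50,75,98]).round(1) if k.any() else '', 'max r',np.hypot(*q[k].T).max() if k.any() else '')
E
python3 cov.py c1
```

```text
320 [106.7 116.4 119.2 122.  124.4] max r 0.17702461956720034
```

The cover has followed to about 125°, as planned. Continuing.

Emit:
servo_tool --motion '[[[0,-0.27,0,-0.19,0],[0,-0.27,0,-0.19,0],[0,-0.27,0,-0.19,0],[0,-0.22,0,-0.25,0],[0,-0.22,0,-0.25,0],[0,-0.22,0,-0.25,0],[0,-0.14,0,-0.3,0],[0,-0.14,0,-0.3,0],[0,-0.14,0,-0.3,0],[0,-0.06,0,-0.31,0],[0,-0.06,0,-0.3,0],[0,-0.06,0,-0.3,0],[0,0,0,0,0]]]'

```text
t: 31.25
eef_pos: [0.4305, -0.1648, 0.1789]
tool_rot: [-0.002, 0.001, 1.0, 0.0]
contact_force: [-0.7, -0.5, -1.1]
gripper_width: -0.003
grasp_force: 0.0
```

```bash
python3 cov.py c2
```

```text
369 [147.1 176.  179.8 183.2 186.7] max r 0.18690057923235753
```

Emit:
servo_tool --motion '[[[0,0.04,0,-0.28,0],[0,0.04,0,-0.27,0],[0,0.04,0,-0.27,0],[0,0.06,0,-0.18,0],[0,0.06,0,-0.15,0],[0,0.05,0,-0.12,0],[0,0,0,-0.07,0],[0,0,0,0,0]]]'

```text
t: 32.1
eef_pos: [0.4436, -0.1652, 0.1269]
tool_rot: [-0.0, 0.001, 1.0, -0.0]
contact_force: [1.2, 0.1, 0.1]
gripper_width: 0.001
grasp_force: 0.0
```

```bash
python3 cov.py c3
```

```text
320 [170.7 196.9 201.1 203.6 207.2] max r 0.17307789721573152
```

Emit:
servo_tool --motion '[[[0,0,0,-0.1,0],[0,0,0,-0.1,0],[0,0,0,0,0]]]'

```text
t: 32.45
eef_pos: [0.4447, -0.1656, 0.1235]
tool_rot: [0.001, 0.001, 1.0, 0.002]
contact_force: [-18.3, 7.1, 63.0]
gripper_width: -0.002
grasp_force: 31.9
```

Emit:
servo_tool --motion '[[[0,0,0,-0.06,0],[0,0,0,0,0],[0,0,0,0,0]]]'

```text
t: 32.75
eef_pos: [0.4448, -0.1657, 0.1231]
tool_rot: [0.002, 0.002, 1.0, 0.003]
contact_force: [-26.1, 10.1, 91.4]
gripper_width: -0.002
grasp_force: 46.5
```

Emit:
servo_tool --motion '[[[0,0,0,0.3,0],[0,0,0,0.8,0],[0,0,0.4,1,0],[0,0,0.4,1,0],[0,0,0.4,0.8,0],[0,0,0,0,0],[0,0,0,0,0]]]'

```text
t: 33.45
eef_pos: [0.4438, -0.1169, 0.2731]
tool_rot: [0.001, -0.0, 1.0, 0.0]
contact_force: [-0.6, -0.7, -1.3]
gripper_width: 0.001
grasp_force: 0.0
```

Run:
```python
from h import *
o=bot.get_obs(); print(o['t'],o['eef_pos'])
im,d,C=snap('wrist','w30'); P=cloud('wrist',d,C)
c,s=np.cos(np.pi/6),np.sin(np.pi/6); R=np.array([[c,0,s],[0,1,0],[-s,0,c]])
Q=(P-[.5735,-.1158,.147])@R.T*1000   # hinge frame, shut
m=(abs(Q[:,:,1])<110)&(Q[:,:,0]<-10)&(Q[:,:,0]>-165)&(abs(Q[:,:,2]-22)<10)
q=Q[m]; A=np.c_[q[:,:2],np.ones(len(q))]; w=np.ones(len(q),bool)
for _ in range(6):
    x=np.linalg.lstsq(A[w],q[w,2],rcond=None)[0]; w=abs(q[:,2]-A@x)<1.5
print('cover plane',x.round(4),w.sum(),np.percentile(q[w],[1,99],axis=0).round(0).tolist())
m=(abs(Q[:,:,1])<40)&(abs(Q[:,:,0]+136)<35)&(Q[:,:,2]>38)&(Q[:,:,2]<58)&(im.max(2)<90)
q=Q[m]; print('wing',len(q),cv2.minAreaRect(q[:,:2].astype(np.float32)) if len(q)>5 else '',np.percentile(q[:,2],[5,50,95]) if len(q)>5 else '')
cv2.imwrite('pics/w30c.png',cv2.resize(im[60:330,110:410],None,fx=2,fy=2)[:,:,::-1])
```

```text
33.45 [ 0.44382443 -0.11685234  0.27307398]
cover plane [-1.00000e-04  6.90000e-03  2.30767e+01] 18357 [[-164.0, -108.0, 21.0], [-41.0, 108.0, 25.0]]
wing 540 ((-136.55487060546875, -1.3947792053222656), (16.717090606689453, 43.5798225402832), 2.2851879596710205) [40.02786042 48.11624762 49.7840831 ]
```

View pics/w30c.png

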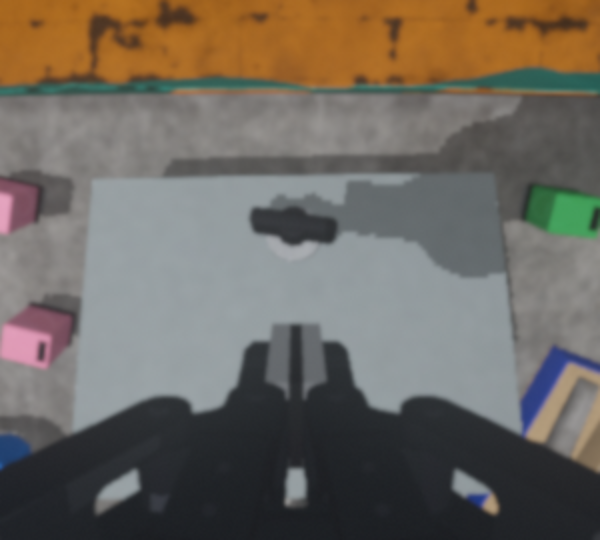

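The cover lies flat on the box (plane slope ~0). The black wing is at (293,225), still nearly along y. I'll turn the gripper so its fingers straddle the wing (one uphill, one downhill), then rotate clockwise.

Emit:
servo_tool --motion '[[[0.28,-0.1,0,0,-1],[0.28,-0.12,0,0,-1],[0.28,0,0,0,-1],[0.28,0,0,0,-1],[0.28,0,0,0,-1],[0.28,0,0,0,-1],[0.28,0,0,0,-1],[0.28,0,0,0,-1],[0.28,0,0,0,-1],[0.28,0,0,0,-1],[0.28,0,0,-0.5,-1],[0.28,0,0,-0.8,-1],[0.28,0,0,-0.8,-1],[0.28,0,0,-0.8,-0.3],[0.28,0,0,0,0],[0.28,0,0,0,0]]]' --newtons 20

```text
t: 35.1
eef_pos: [0.4338, -0.118, 0.1562]
tool_rot: [-0.001, 0.717, 0.698, -0.002]
contact_force: [-0.1, -0.6, 0.7]
gripper_width: 0.277
grasp_force: 0.0
```

```bash
python3 -c "
from h import *
o=bot.get_obs(); print(o['eef_pos'],o['tool_rot'],o['q'].round(2))"
```

```text
[ 0.43378437 -0.118004    0.1561525 ] [-0.00074524  0.71652243  0.69756201 -0.0015185 ] [-0.41  0.28  0.63  2.2  -0.24  0.73  0.36]
```

Lower around the wing.

Emit:
servo_tool --motion '[[[0.28,0.02,0.02,-0.2,0],[0.28,0.02,0,-0.2,0],[0.28,0,0,-0.2,0],[0.28,0,0,0,0]]]'

```text
t: 35.5
eef_pos: [0.4359, -0.1162, 0.132]
tool_rot: [-0.0, 0.716, 0.698, -0.0]
contact_force: [-0.6, 0.2, -0.2]
gripper_width: 0.285
grasp_force: 0.0
```

Emit:
servo_tool --motion '[[[0.28,0,0,0,-0.8],[0.28,0,0,0,-0.8],[0.28,0,0,0,-0.8],[0.28,0,0,0,-0.8],[0.28,0,0,0,-0.8],[0.28,0,0,0,-0.8],[0.28,0,0,0,-0.8],[0.28,0,0,0,-0.8]]]'

```text
t: 36.3
eef_pos: [0.4343, -0.1163, 0.1324]
tool_rot: [-0.001, 0.926, 0.377, -0.002]
contact_force: [-5.1, 0.3, 3.3]
gripper_width: 0.277
grasp_force: 3.2
```

Emit:
servo_tool --motion '[[[0.28,0,0,0,-0.8],[0.28,0,0,0,-0.8],[0.28,0,0,0,-0.8],[0.28,0,0,0,-0.8],[0.28,0,0,0,-0.8],[0.28,0,0,0,-0.8],[0.28,0,0,0,-0.8],[0.28,0,0,0,-0.6],[0.28,0,0,0,0]]]'

```text
t: 37.2
eef_pos: [0.436, -0.1158, 0.1326]
tool_rot: [-0.0, 1.0, 0.016, -0.001]
contact_force: [-1.2, 1.5, 1.3]
gripper_width: 0.283
grasp_force: 1.3
```

Emit:
servo_tool --motion '[[[0.1,0,0,0,-0.2],[0.05,0,0,0,-0.3],[0.05,0,0,0,-0.3],[0.05,0,0,0,-0.3],[0.05,0,0,0,0]]]' --newtons 20

```text
t: 37.7
eef_pos: [0.4364, -0.1176, 0.1329]
tool_rot: [0.001, 0.999, -0.049, 0.0]
contact_force: [-1.7, -4.4, 1.4]
gripper_width: 0.113
grasp_force: 47.6
```

Emit:
servo_tool --motion '[[[0.3,0,0,0,0.2],[0.4,0,0,0,0],[0.4,0,0,0,0],[0.4,0,0,0.5,0],[0.4,0,0,1,0],[0.4,0,0,1,0],[0.4,0,0,1,0],[0.4,0,0,0,0]]]'

```text
t: 38.5
eef_pos: [0.4392, -0.1161, 0.2764]
tool_rot: [-0.001, 0.999, -0.037, 0.003]
contact_force: [0.4, 0.1, 0.5]
gripper_width: 0.398
grasp_force: 0.0
```

Run:
```python
from h import *
o=bot.get_obs(); print(o['t'],o['eef_pos'],o['contact_force'])
c,s=np.cos(np.pi/6),np.sin(np.pi/6); R=np.array([[c,0,s],[0,1,0],[-s,0,c]])
for n in('wrist','side','top'):
    im,d,C=snap(n,'e_'+n); P=cloud(n,d,C); Q=(P-[.5735,-.1158,.147])@R.T*1000
    m=(abs(Q[:,:,1])<40)&(abs(Q[:,:,0]+136)<35)&(Q[:,:,2]>40)&(Q[:,:,2]<56)&(im.max(2)<100); q=Q[m]
    if len(q)>8: print(n,'wing',len(q),cv2.minAreaRect(q[:,:2].astype(np.float32)),np.percentile(q,[2,98],axis=0).round(0).tolist())
    m=(abs(Q[:,:,1])<110)&(Q[:,:,0]<-10)&(Q[:,:,0]>-165)&(abs(Q[:,:,2]-22)<8); q=Q[m]
    x=np.linalg.lstsq(np.c_[q[:,:2],np.ones(len(q))],q[:,2],rcond=None)[0]; print('cover',x.round(4))
# bystanders via top: compare with start
a,da,Ca=load('top0'); b,db,Cb=load('e_top')
Pa,Pb=cloud('top',da,Ca),cloud('top',db,Cb)
for n,(u,v),h in(('bottle',(120,183),.1),('arbor',(143,221),.09),('spring',(380,189),.05)):
    for P in(Pa,Pb):
        w=P[v-15:v+16,u-15:u+16].reshape(-1,3); w=w[(w[:,2]>h-.02)&(w[:,2]<h+.04)]; print(n,len(w),w.mean(0).round(4) if len(w) else '')
```

```text
38.5 [ 0.43924858 -0.11609144  0.27639621] [0.44234875 0.06400348 0.5334361 ]
wrist wing 394 ((-135.7012481689453, -2.049867630004883), (16.861204147338867, 44.43124008178711), 79.69342041015625) [[-156.0, -9.0, 41.0], [-114.0, 5.0, 50.0]]
cover [1.00000e-04 7.10000e-03 2.30601e+01]
side wing 63 ((-138.60421752929688, -7.987668037414551), (14.693164825439453, 41.41107940673828), 85.433349609375) [[-159.0, -14.0, 40.0], [-119.0, -1.0, 51.0]]
cover [-1.30000e-03  7.30000e-03  2.27396e+01]
cover [1.800e-03 8.700e-03 2.241e+01]
bottle 101 [0.5433 0.3121 0.0996]
bottle 99 [0.5431 0.3122 0.0998]
arbor 156 [0.4416 0.2484 0.0974]
arbor 156 [0.4415 0.2484 0.0972]
spring 169 [ 0.5348 -0.3955  0.0486]
spring 170 [ 0.5347 -0.3953  0.0479]
```

Run:
```python
from h import *
c,s=np.cos(np.pi/6),np.sin(np.pi/6); R=np.array([[c,0,s],[0,1,0],[-s,0,c]])
for t,n in(('w30','wrist'),('e_wrist','wrist'),('e_top','top')):
    im,d,C=load(t); P=cloud(n,d,C); Q=(P-[.5735,-.1158,.147])@R.T*1000
    m=(abs(Q[:,:,1])<40)&(abs(Q[:,:,0]+136)<35)&(Q[:,:,2]>46.5)&(Q[:,:,2]<54); q=Q[m][:,:2].astype(np.float32)
    vx,vy,_,_=cv2.fitLine(q,cv2.DIST_L2,0,.01,.01).ravel(); print(t,len(q),'axis deg from x',np.degrees(np.arctan2(vy,vx)).round(1),cv2.minAreaRect(q))
```

```text
w30 413 axis deg from x 80.6 ((-136.88380432128906, -1.8486213684082031), (15.550030708312988, 44.36281967163086), 0.3903852701187134)
e_wrist 308 axis deg from x 1.1 ((-136.17269897460938, -2.090728759765625), (15.09293270111084, 43.794883728027344), 82.5788803100586)Traceback (most recent call last):
  File "<stdin>", line 6, in <module>
cv2.error: OpenCV(4.12.0) /io/opencv/modules/imgproc/src/linefit.cpp:50: error: (-215:Assertion failed) count > 0 in function 'fitLine2D_wods'
```

The latch wing is at about 1.55 rad, the cover is shut, the bystanders are unmoved and the gripper is clear and open. Handing in.

```bash
python3 -c "
from station import bot
print(bot.hand_in())"
```

```text
the job is handed in; nothing more can be done
None
```

The job is handed in at about 38.5 s, though the hand-in returned no verdict: the relay is plugged home (before the cover was shut), the cover is shut, the latch is turned to about 1.55 rad, and the bottle, arbor and spring have not moved.

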